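# Load a specimen case into a drawer incubator whose catch may be on

### The arm

A 6-joint arm with a two-finger parallel gripper is mounted at the origin on the work surface. World frame = base frame: x ahead of the robot, y to its left, z up, the work surface at z = 0. Lengths are in m, angles in rad, forces in N, time in s.
With the tool pointing down it reaches from about 0.375 to 0.825 m from the base axis. Payload 5.5 kg.
Tool frame: the origin (TCP) lies between the finger pads; the fingertips stand 14 mm ahead of it and the grasp point (between the pads) lies 5 mm behind it; x points along the fingers, z is the direction in which the jaws open and shut, and the axes are right-handed (so a half turn about x gives the same grasp; the last joint's range is limited). The gripper opens to 85 mm and grips with 20 to 120 N. Pads are 22 mm wide; open, the fingers measure 114 mm over their backs; the gripper's body (76 mm by 85 mm) begins 54 mm behind the grasp point. The pads swing forward as they close: fully open they stand 13 mm farther back than shut.
Start: joints at [1.268, 0.314, -0.047, 1.21, 0, 1.571], TCP at [0.179, 0.573, 0.245] pointing down, gripper open.
Joint ranges: [-2.67, 2.67], [-0.69, 1.73], [-1.03, 1.25], [-2.08, 2.16], [-1.42, 1.45], [-3.14, 3.14]. Speed limits (rad/s): [2.39, 2.39, 3.01, 3.14, 3.14, 3.14].

### API

Orientations are given as [roll, pitch, yaw] about the fixed x, y, z axes, in that order (R = Rz(yaw) Ry(pitch) Rx(roll)).
In Python, from bench import arm gives the robot as it stands. The module is installed in compiled form; this text tells all that it offers.
- The arm moves only by the tool carry_out, never from a script. Its argument "commands" is a list of rows, each an object of numbers: "dx", "dy", "dz": the shift along the tool's x, y, z in cm; "wx", "wy", "wz": the turn, a rotation vector about the tool's x, y, z in rad. A call has 1 to 10 rows; each row shifts and turns the pose as measured when the row begins, along the tool's axes as they then stand; what a row does not reach is not made up. A row lasts 1/12 s, in which the tool goes at most 41.7 mm and 7.16 degrees, less where a joint would pass 70% of its speed; a pose out of reach is approached as far as the arm can. A call is refused whole if a number of a shift passes 4.17 or a number of a turn 0.125, either way. A call with a gripper value outside its range is refused whole. "hand" is the finger opening in cm, from 0 to 8.54, set as the call begins (left out, the last holds). The fingers move at their own pace and stop on an object; "squeeze" is the grip in N (left out, the last holds). Time passes only in rows, so rows that do not move let the fingers close. It gives the time, the measured TCP pose, the force and the opening at its end, in the units of the state.
- arm.sense(): the state, without advancing time (a new reading comes with each control period).
- arm.grab_frame(name): name is "scene" or "top"; returns a dict with "frame" (420x560x3 uint8, red, green, blue), "z_map" (420x560 float32, m along the optical axis (not along the pixel's ray), 0 where there is no reading), "fx", "fy", "cx", "cy" (pixels), "world_to_cam" (4x4, takes a point from world to camera coordinates). Camera axes: x right, y down, z forward; pixel columns grow to the right and rows downward; lengths in m; the calibration is good to about 2 mm. A picture is of the moment at which its call begins.
- arm.hand_in(): hands the job in, once; it reports no verdict.
Trained networks look in the newest picture that a camera, given by its name, has taken for a name from the list of things; names that differ only in an ending like _2 or _b are one class to them, and where a whole thing is asked for, a point or a joint stands for the part that bears it (a point fixed in the world has none). Each returns a list of dicts, best first, with "p" (0 to 1); they miss things now and then, are a little off and sometimes report something else, mostly with a low value. They report only what shows in the picture. A call takes as long as a camera call. They do not tell look-alikes from the thing itself.
- arm.recognise(thing, camera): "at" ([x, y, z] in m, in world coordinates, good to about 4 mm: the middle of the surface that is visible of it).
- arm.mark_of(thing, camera): "at" ([x, y, z] in m, in world coordinates, good to about 4 mm: a listed point, or the origin of a listed thing).
The state is a dict: "clock": time; "qpos": joint angles; "qd": joint speeds; "joint_torque": joint torques, N m; "eef_pos": TCP position; "tcp_rot": TCP orientation; "ft_force": force on the tool from outside, world axes, zero at the start; "torque": the same for the moment, N m; "gripper_width": finger opening in m.
Only numpy, scipy, OpenCV 4.12 (cv2) and the standard library are available. Lean on these libraries where they do the work, as an engineer would, in place of code of your own. Each camera call takes 0.05 s, during which the arm holds its last target.

### The job

Load the specimen case into the drawer of the small incubator. The drawer may or may not be locked and you cannot tell by looking: try it, and if it will not slide, give the square catch knob on top of the incubator a quarter turn and pull again. The case stands on edge in the white rack: take it by its top edge, lay it down flat on the open bench with its grip bar up and let go, then take it again by the grip bar and set it flat on the drawer floor, bar up; leave the drawer open, the blank plate in the rack and the amber bottle and glass beaker standing.

Things in the scene. Friction and masses are not known exactly. Their poses are not given: they have to be found in the camera images.
- drawer_pull (a point): middle of the drawer's pull, a blue upright fin on the drawer front: 40 mm long (x), 14 mm thick (y), 34 mm high. Moves with the drawer, which opens along this point's -x (towards the robot), friction about 3 N. The fin's middle is 83 mm above the bench, 26 mm in front of the drawer front; the incubator's top is at 120 mm
- drawer (a joint): how far the drawer is open, m: 0 closed, 0.12 fully open (then the whole inside stands clear of the incubator). While locked it gives only about 4 mm and then stops dead
- drawer_in (a point): middle of the drawer's inner floor, 30 mm above the bench; moves with the drawer. Inside it measures 112 mm along its x by 120 mm along its y, side walls 28 mm high; the blue drawer front rises to 103 mm above the bench, and is 168 mm wide. The incubator is 240 mm deep (x), 200 wide (y), centred on the drawer in y; the bench between it and the rack is open
- catch_knob (a point): centre of the square catch knob on the incubator's top (z 120 mm): black, 34 x 34 mm, 26 mm high, 6 mm clear of the top. Point and axes are the incubator's and do not show the turn. It clicks to rest every quarter turn, sides square to the incubator, looking the same: locked and free rests alternate, either way round. Past 60 degrees it clicks on when let go. Turns with under 0.1 N m
- case_center (a point): centre of the specimen case's slab: plain grey, 18 mm thick (x), 92 wide (y), 96 high as it stands (z up). Mid +x face has a grip bar, 44 mm along y, 12 along z, sticking out 26. It stands in either rack slot, bar away from the robot, foot 8 mm above the bench, lowest 28 mm in the slot; about 180 g. Lying flat bar up, its x points up and this point is 9 mm above the surface
- rack: white two-slot rack, 130 mm (x) by 110 mm (y), 36 mm high, origin under its centre, fixed. Slots run along y at x = -35 and +35 mm, 24 mm wide
- blank_center (a point): centre of the blank plate in the rack's other slot: plain grey slab 18 x 92 x 50 mm high, no grip bar
- reagent: amber bottle, 56 mm across, 120 mm high, origin under its base, z up; stands behind the open bench between incubator and rack
- beaker: glass beaker, 66 mm across, 85 mm high, origin under its base, z up
There are look-alikes about, which are no part of the job. What is shaped like the part that bears case_center but pink is not meant.

How it is judged:
By the outcome, as a careful person would: the job done as asked, in the order asked, and still so for the second after the job is handed in, with the robot touching nothing.
It also fails if it takes over 72 s, if anything falls off the work surface, if the arm or the gripper's body presses on something with over 40 N, if the wrist force passes 120 N, or if a joint passes its speed limit or range.

## Working session

There is one attempt and no reset: what is moved stays moved. The work goes in short steps, Python scripts to look and compute and a tool call to move; the robot and the scene stay as the last step left them, time stands still between calls to the robot, and variables do not carry over. Pictures are saved under pics/ and viewed, and the job is handed in when it is done.

Besides the shell and the picture viewer there is one more tool, called after "Call:" as a command line: name --argument value ..., lists and objects as JSON in quotes. carry_out: Moves the arm, as the interface text tells. Its arguments: {"type":"object","properties":{"commands":{"type":"array","items":{"type":"object","properties":{"dx":{"type":"number"},"dy":{"type":"number"},"dz":{"type":"number"},"wx":{"type":"number"},"wy":{"type":"number"},"wz":{"type":"number"}}}},"hand":{"type":"number"},"squeeze":{"type":"number"}},"required":["commands"]}

```bash
mkdir -p pics
cat > h.py <<'E'
import numpy as np, cv2
from bench import arm
def grab(n,fn=None):
    f=arm.grab_frame(n)
    if fn: cv2.imwrite('pics/'+fn,cv2.cvtColor(f['frame'],cv2.COLOR_RGB2BGR))
    return f
def pts(f):
    z=f['z_map'];v,u=np.mgrid[:z.shape[0],:z.shape[1]]
    P=np.stack([(u-f['cx'])/f['fx']*z,(v-f['cy'])/f['fy']*z,z,np.ones_like(z)],-1)
    W=P@np.linalg.inv(f['world_to_cam']).T
    W[z==0]=np.nan
    return W[...,:3]
def proj(f,p):
    c=f['world_to_cam']@np.r_[p,1]
    return np.round([c[0]/c[2]*f['fx']+f['cx'],c[1]/c[2]*f['fy']+f['cy']]).astype(int)
E
python3 - <<'E'
from h import *
np.set_printoptions(precision=3,suppress=True)
F={n:grab(n,n+'0.png') for n in('scene','top')}
for n in F:
    np.savez('f_%s.npz'%n,**F[n])
    for t in ['drawer_pull','drawer_in','catch_knob','case_center','rack','blank_center','reagent','beaker']:
        for r in arm.mark_of(t,n)[:3]: print(n,t,np.round(r['at'],3),round(r['p'],2),proj(F[n],r['at']))
s=arm.sense();print(s)
E
```

```text
scene drawer_pull [ 0.538 -0.144  0.082] 0.41 [121 267]
scene catch_knob [0.488 0.33  0.032] 0.72 [292 209]
scene catch_knob [ 0.666 -0.138  0.136] 0.65 [136 286]
scene case_center [0.443 0.671 0.046] 0.74 [375 166]
scene case_center [0.547 0.357 0.057] 0.73 [313 209]
scene case_center [0.678 0.362 0.049] 0.7 [344 238]
scene rack [ 0.518  0.344 -0.001] 0.96 [302 222]
scene blank_center [0.49  0.329 0.032] 0.6 [292 209]
scene reagent [ 0.708  0.063 -0.001] 0.89 [243 307]
scene reagent [0.752 0.165 0.002] 0.53 [293 302]
scene beaker [0.752 0.164 0.001] 0.78 [293 302]
top drawer_pull [ 0.539 -0.146  0.084] 0.92 [418 221]
top catch_knob [ 0.657 -0.14   0.14 ] 0.86 [419 178]
top catch_knob [ 0.518  0.347 -0.   ] 0.24 [252 233]
top case_center [0.437 0.669 0.047] 0.79 [143 259]
top case_center [0.548 0.358 0.053] 0.75 [247 221]
top case_center [0.388 0.198 0.048] 0.74 [301 275]
top rack [ 0.523  0.349 -0.   ] 0.65 [251 232]
top rack [0.706 0.063 0.003] 0.38 [342 173]
top blank_center [0.486 0.338 0.029] 0.72 [254 243]
top reagent [ 0.706  0.061 -0.002] 0.89 [343 174]
top beaker [0.748 0.167 0.002] 0.8 [309 161]
{'clock': 0.9, 'qpos': array([ 1.268,  0.313, -0.047,  1.21 ,  0.   ,  1.571]), 'qd': array([-0.003, -0.001, -0.   ,  0.   , -0.002,  0.001]), 'joint_torque': array([ -0.001, -53.945,  34.005,   0.001,  -0.   ,  -0.   ]), 'eef_pos': array([0.179, 0.573, 0.245]), 'tcp_rot': array([1.127, 1.571, 2.395]), 'ft_force': array([-0.158,  0.28 , -0.233]), 'torque': array([-0.   ,  0.023, -0.001]), 'gripper_width': 0.08526881282180448}
```

View pics/scene0.png

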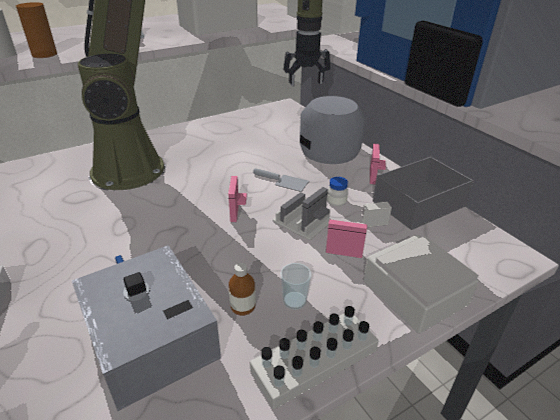

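View pics/top0.png

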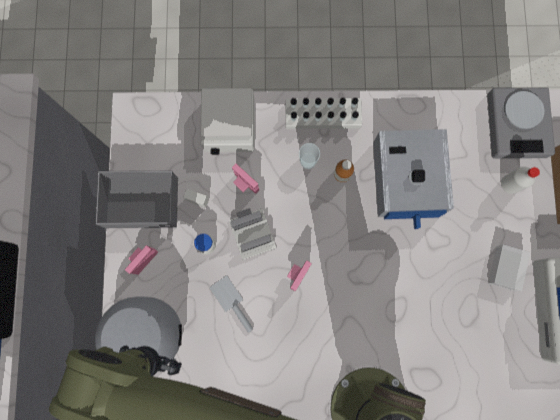

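Candidates for the case: pink ones at top-view pixels (143,259), (301,275) and (245,179), and a grey slab in the rack's far slot at (247,218). The blank is in the near slot at (256,238). I choose the grey one and will check it in a crop. The incubator is at (413,175), with its blue pull at (418,221) and knob at (419,176).

Run:
```python
from h import *
np.set_printoptions(precision=4,suppress=True)
def ld(n): return dict(np.load('f_%s.npz'%n))
a=ld('top');b=ld('scene')
c1=cv2.resize(a['frame'][195:265,205:285],(640//2*1,280),interpolation=cv2.INTER_CUBIC)
c2=cv2.resize(b['frame'][170:240,265:345],(320,280),interpolation=cv2.INTER_CUBIC)
c3=cv2.resize(a['frame'][120:240,365:465],(320,384),interpolation=cv2.INTER_CUBIC)
o=np.zeros((384,960,3),np.uint8);o[:280,:320]=c1;o[:280,320:640]=c2;o[:,640:]=c3
o=cv2.resize(o,(800,320))
cv2.imwrite('pics/crop1.png',o[...,::-1])
W=pts(a);W2=pts(b)
allp=np.vstack([W.reshape(-1,3),W2.reshape(-1,3)]);
col=np.vstack([a['frame'].reshape(-1,3),b['frame'].reshape(-1,3)])
src=np.r_[np.zeros(W[...,0].size),np.ones(W2[...,0].size)]
def rect(m,name):
    p=allp[m];r=cv2.minAreaRect(p[:,:2].astype(np.float32));print(name,m.sum(),p.mean(0),'rect',r, 'z',np.percentile(p[:,2],[2,50,98]))
def box(x0,x1,y0,y1,z0,z1): return (allp[:,0]>x0)&(allp[:,0]<x1)&(allp[:,1]>y0)&(allp[:,1]<y1)&(allp[:,2]>z0)&(allp[:,2]<z1)
for s in(0,1):
    k=src==s
    rect(k&box(.5,.9,-.3,0,.112,.127),'inctop')
    rect(k&box(.6,.7,-.2,-.08,.138,.16),'knob')
    bl=(col[:,2].astype(int)>col[:,0].astype(int)+40)
    rect(k&bl&box(.5,.57,-.3,0,.06,.12),'blue')
    rect(k&bl&box(.48,.553,-.2,-.1,.09,.12),'fin')
    rect(k&box(.52,.58,.29,.42,.09,.115),'casetop')
    rect(k&box(.45,.52,.27,.42,.05,.065),'blanktop')
    rect(k&box(.42,.62,.25,.43,.030,.040),'racktop')
    rect(k&box(.53,.62,.29,.42,.04,.075),'casebar')
    rect(k&box(.65,.76,.0,.11,.02,.14),'bottle')
    rect(k&box(.70,.80,.12,.21,.01,.1),'beaker')
```

```text
inctop 5246 [ 0.6879 -0.1375  0.1195] rect ((0.6895719766616821, -0.13823507726192474), (0.2419118881225586, 0.20282532274723053), 1.6247113943099976) z [0.1134 0.1195 0.1255]
knob 156 [ 0.6636 -0.1365  0.1499] rect ((0.6644243001937866, -0.13721758127212524), (0.03429526463150978, 0.03477514907717705), 88.79529571533203) z [0.1389 0.1505 0.1572]
blue 361 [ 0.5568 -0.1398  0.0949] rect ((0.5438820123672485, -0.1408156305551529), (0.04896127060055733, 0.1684543639421463), 1.3990103006362915) z [0.0617 0.0991 0.1084]
fin 59 [ 0.5357 -0.1405  0.0986] rect ((0.5363845825195312, -0.14149746298789978), (0.03318716213107109, 0.013710925355553627), 0.6293057203292847) z [0.0916 0.0989 0.1058]
casetop 214 [0.549  0.36   0.1028] rect ((0.5498608946800232, 0.35978397727012634), (0.018751949071884155, 0.09145836532115936), 19.615381240844727) z [0.0921 0.103  0.1097]
blanktop 182 [0.4847 0.334  0.0571] rect ((0.48508647084236145, 0.3338848352432251), (0.018587050959467888, 0.09124130755662918), 19.21539306640625) z [0.0512 0.0569 0.0634]
racktop 215 [0.5063 0.3427 0.035 ] rect ((0.51779651641845
[... 1649 characters left out ...]
.0587 0.0623]
racktop 229 [0.5306 0.3202 0.0356] rect ((0.5175095200538635, 0.34217220544815063), (0.10697285085916519, 0.11136425286531448), 20.460126876831055) z [0.0307 0.036  0.0396]
casebar 329 [0.5669 0.3511 0.0607] rect ((0.5679144859313965, 0.36130058765411377), (0.039857860654592514, 0.09472651034593582), 9.273953437805176) z [0.0419 0.0626 0.0739]
bottle 1001 [0.72   0.0553 0.0732] rect ((0.7131302952766418, 0.05793645605444908), (0.0554681159555912, 0.043234933167696), 62.19853591918945) z [0.0225 0.0764 0.1217]
beaker 1114 [0.7523 0.1677 0.0579] rect ((0.7498415112495422, 0.16930457949638367), (0.06404013186693192, 0.06707484275102615), 57.47886657714844) z [0.0135 0.0608 0.0871]
```

View pics/crop1.png

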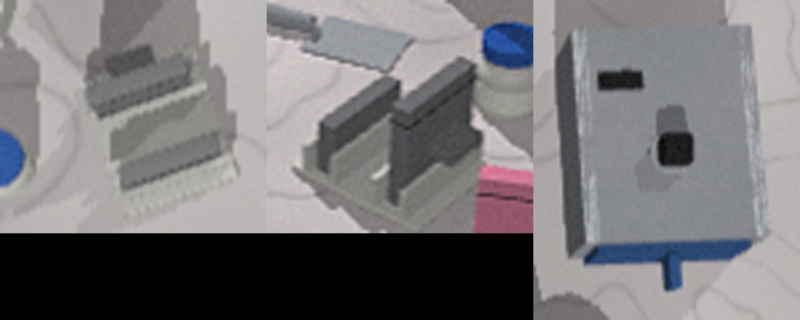

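The crop confirms it: the tall grey slab with its bar on the far side is in the far slot, the low blank is in the near one, and all the look-alikes are pink. I'll try the drawer first.

```bash
cat >> h.py <<'E'
from scipy.spatial.transform import Rotation as Ro
def R0(s): return Ro.from_euler('xyz',s['tcp_rot']).as_matrix()
def goal(p,app,jaw,eq=True):
    """delta from now to TCP p, tool x=app, tool z=+-jaw (nearest)"""
    s=arm.sense();R=R0(s);app=np.array(app,float);app/=np.linalg.norm(app)
    best=None
    for sg in(1,-1):
        z=sg*np.array(jaw,float);z-=app*(z@app);z/=np.linalg.norm(z)
        G=np.stack([app,np.cross(z,app),z],1);w=Ro.from_matrix(R.T@G).as_rotvec()
        if best is None or np.linalg.norm(w)<np.linalg.norm(best[0]):best=(w,G)
    d=R.T@(np.array(p)-s['eef_pos'])
    print('pos',s['eef_pos'].round(4),'d_cm',(d*100).round(2),'w',best[0].round(3),'|d|,|w|',np.linalg.norm(d)*100,np.linalg.norm(best[0]),'clk',s['clock'],'F',s['ft_force'].round(1),'g',round(s['gripper_width']*100,2),'q6',s['qpos'][5].round(2))
    return best
E
python3 - <<'E'
from h import *
print(R0(arm.sense()).round(3))
goal([.532,-.1435,.14],[0,0,-1],[-.03,1,0])
E
```

```text
[[-0.    -0.955  0.298]
 [ 0.     0.298  0.955]
 [-1.     0.     0.   ]]
pos [0.1789 0.5727 0.2453] d_cm [ 10.53 -55.06 -57.83] w [-0.333  0.    -0.   ] |d|,|w| 80.54331773617247 0.33278410673159936 clk 0.9 F [-0.2  0.3 -0.2] g 8.53 q6 1.57
```

Call:
carry_out --commands '[{"dy":-2.75,"dz":-2.89},{"dy":-2.75,"dz":-2.89},{"dy":-2.75,"dz":-2.89},{"dy":-2.75,"dz":-2.89},{"dy":-2.75,"dz":-2.89},{"dy":-2.75,"dz":-2.89},{"dy":-2.75,"dz":-2.89},{"dy":-2.75,"dz":-2.89},{"dy":-2.75,"dz":-2.89},{"dy":-2.75,"dz":-2.89}]' --hand 5

```text
schema error: expected keys dx, dy, dz, wx, wy, wz
```

Run:
```python
from h import *
print(arm.sense()['qpos'].round(2))
goal([.532,-.1435,.14],[0,0,-1],[-.03,1,0])
```

```text
[ 1.27  0.31 -0.05  1.21  0.    1.57]
pos [0.1789 0.5727 0.2453] d_cm [ 10.53 -55.06 -57.83] w [-0.333  0.    -0.   ] |d|,|w| 80.54331773617247 0.33278410673159936 clk 0.9 F [-0.2  0.3 -0.2] g 8.53 q6 1.57
```

All six keys are needed in every row.

Call:
carry_out --commands '[{"dx":0,"dy":-2.75,"dz":-2.89,"wx":0,"wy":0,"wz":0},{"dx":0,"dy":-2.75,"dz":-2.89,"wx":0,"wy":0,"wz":0},{"dx":0,"dy":-2.75,"dz":-2.89,"wx":0,"wy":0,"wz":0},{"dx":0,"dy":-2.75,"dz":-2.89,"wx":0,"wy":0,"wz":0},{"dx":0,"dy":-2.75,"dz":-2.89,"wx":0,"wy":0,"wz":0},{"dx":0,"dy":-2.75,"dz":-2.89,"wx":0,"wy":0,"wz":0},{"dx":0,"dy":-2.75,"dz":-2.89,"wx":0,"wy":0,"wz":0},{"dx":0,"dy":-2.75,"dz":-2.89,"wx":0,"wy":0,"wz":0},{"dx":0,"dy":-2.75,"dz":-2.89,"wx":0,"wy":0,"wz":0},{"dx":0,"dy":-2.75,"dz":-2.89,"wx":0,"wy":0,"wz":0}]' --hand 5

```text
clock: 1.73
eef_pos: [0.3594, 0.2086, 0.2433]
tcp_rot: [-0.238, 1.565, 1.045]
ft_force: [0.4, 0.1, 1.0]
gripper_width: 0.05
```

Run:
```python
from h import *
print(arm.sense()['qpos'].round(2))
goal([.532,-.1435,.14],[0,0,-1],[-.03,1,0])
```

```text
[ 0.52 -0.04 -0.46  1.14  0.    0.81]
pos [0.3594 0.2086 0.2433] d_cm [ 10.2  -26.52 -28.93] w [-0.318  0.005  0.002] |d|,|w| 40.55178680059423 0.31770935756552104 clk 1.7333 F [0.4 0.1 1. ] g 5.0 q6 0.81
```

Call:
carry_out --commands '[{"dx":0,"dy":-2.65,"dz":-2.9,"wx":0,"wy":0,"wz":0},{"dx":0,"dy":-2.65,"dz":-2.9,"wx":0,"wy":0,"wz":0},{"dx":0,"dy":-2.65,"dz":-2.9,"wx":0,"wy":0,"wz":0},{"dx":0,"dy":-2.65,"dz":-2.9,"wx":0,"wy":0,"wz":0},{"dx":0,"dy":-2.65,"dz":-2.9,"wx":0,"wy":0,"wz":0},{"dx":0,"dy":-2.65,"dz":-2.9,"wx":0,"wy":0,"wz":0},{"dx":0,"dy":-2.65,"dz":-2.9,"wx":0,"wy":0,"wz":0},{"dx":0,"dy":-2.65,"dz":-2.9,"wx":0,"wy":0,"wz":0},{"dx":0,"dy":-2.65,"dz":-2.9,"wx":0,"wy":0,"wz":0},{"dx":0,"dy":-2.65,"dz":-2.9,"wx":0,"wy":0,"wz":0}]'

```text
clock: 2.57
eef_pos: [0.5365, -0.1654, 0.2459]
tcp_rot: [-0.786, 1.556, 0.495]
ft_force: [1.4, 1.6, 1.6]
gripper_width: 0.0501
```

Call:
carry_out --commands '[{"dx":2,"dy":0,"dz":0,"wx":-0.106,"wy":0,"wz":0},{"dx":2,"dy":0,"dz":0,"wx":-0.106,"wy":0,"wz":0},{"dx":2,"dy":0,"dz":0,"wx":-0.106,"wy":0,"wz":0},{"dx":0,"dy":0,"dz":0,"wx":0,"wy":0,"wz":0}]'

```text
clock: 2.9
eef_pos: [0.5427, -0.1762, 0.1848]
tcp_rot: [-1.495, 1.551, 0.107]
ft_force: [-1.3, -0.3, -0.5]
gripper_width: 0.05
```

Run:
```python
from h import *
print(arm.sense()['qpos'].round(2))
goal([.532,-.1435,.084],[0,0,-1],[-.03,1,0])
```

```text
[-0.32  0.27 -0.24  1.04  0.01 -0.35]
pos [ 0.5427 -0.1762  0.1848] d_cm [10.07  1.16  3.29] w [0.001 0.001 0.019] |d|,|w| 10.65186177277758 0.019441670277298723 clk 2.9 F [-1.3 -0.3 -0.5] g 5.0 q6 -0.35
```

Call:
carry_out --commands '[{"dx":0,"dy":0.6,"dz":1.6,"wx":0,"wy":0,"wz":0.019},{"dx":2,"dy":0.6,"dz":1.6,"wx":0,"wy":0,"wz":0},{"dx":1.5,"dy":0,"dz":0,"wx":0,"wy":0,"wz":0},{"dx":0,"dy":0,"dz":0,"wx":0,"wy":0,"wz":0}]'

```text
clock: 3.23
eef_pos: [0.53, -0.1441, 0.1513]
tcp_rot: [-0.734, 1.569, 0.854]
ft_force: [-0.5, 0.5, 0.3]
gripper_width: 0.05
```

Run:
```python
from h import *
goal([.532,-.1435,.084],[0,0,-1],[-.03,1,0])
```

```text
pos [ 0.53   -0.1441  0.1513] d_cm [ 6.73 -0.2   0.05] w [-0.013  0.001  0.001] |d|,|w| 6.731462637007494 0.0126638798147322 clk 3.2333 F [-0.5  0.5  0.3] g 5.0 q6 -0.28
```

Call:
carry_out --commands '[{"dx":2.2,"dy":-0.2,"dz":0.05,"wx":-0.013,"wy":0,"wz":0},{"dx":2.2,"dy":0,"dz":0,"wx":0,"wy":0,"wz":0},{"dx":1.9,"dy":0,"dz":0,"wx":0,"wy":0,"wz":0},{"dx":0.3,"dy":0,"dz":0,"wx":0,"wy":0,"wz":0}]'

```text
clock: 3.57
eef_pos: [0.5364, -0.1437, 0.0906]
tcp_rot: [-1.722, 1.561, -0.128]
ft_force: [-0.3, 0.4, 0.6]
gripper_width: 0.05
```

Call:
carry_out --commands '[{"dx":0,"dy":0,"dz":0,"wx":0,"wy":0,"wz":0},{"dx":0,"dy":0,"dz":0,"wx":0,"wy":0,"wz":0},{"dx":0,"dy":0,"dz":0,"wx":0,"wy":0,"wz":0},{"dx":0,"dy":0,"dz":0,"wx":0,"wy":0,"wz":0},{"dx":0,"dy":0,"dz":0,"wx":0,"wy":0,"wz":0}]' --hand 0 --squeeze 40

```text
clock: 3.98
eef_pos: [0.5375, -0.1433, 0.0941]
tcp_rot: [-1.59, 1.56, 0.002]
ft_force: [2.9, -1.1, -11.6]
gripper_width: 0.0132
```

Run:
```python
from h import *
goal([.532,-.1435,.084],[0,0,-1],[-.03,1,0])
```

```text
pos [ 0.5375 -0.1433  0.0941] d_cm [ 1.    0.56 -0.01] w [-0.009 -0.     0.011] |d|,|w| 1.1485287959717305 0.013838451096128097 clk 3.9833 F [  2.9  -1.1 -11.6] g 1.32 q6 -0.28
```

Call:
carry_out --commands '[{"dx":0,"dy":0.4,"dz":0,"wx":0,"wy":0,"wz":0},{"dx":0,"dy":0.4,"dz":0,"wx":0,"wy":0,"wz":0},{"dx":0,"dy":0.4,"dz":0,"wx":0,"wy":0,"wz":0}]'

```text
clock: 4.23
eef_pos: [0.5262, -0.1436, 0.094]
tcp_rot: [-1.609, 1.558, -0.017]
ft_force: [3.1, 0.9, -9.1]
gripper_width: 0.0128
```

It moved 11 mm against about 3 N, so the drawer is unlocked. I'll pull it on.

Call:
carry_out --commands '[{"dx":0,"dy":1.2,"dz":-0.04,"wx":0,"wy":0,"wz":0},{"dx":0,"dy":1.2,"dz":-0.04,"wx":0,"wy":0,"wz":0},{"dx":0,"dy":1.2,"dz":-0.04,"wx":0,"wy":0,"wz":0},{"dx":0,"dy":1.2,"dz":-0.04,"wx":0,"wy":0,"wz":0},{"dx":0,"dy":1.2,"dz":-0.04,"wx":0,"wy":0,"wz":0},{"dx":0,"dy":1.2,"dz":-0.04,"wx":0,"wy":0,"wz":0},{"dx":0,"dy":1.2,"dz":-0.04,"wx":0,"wy":0,"wz":0}]'

```text
clock: 4.82
eef_pos: [0.4402, -0.146, 0.094]
tcp_rot: [-1.359, 1.551, 0.235]
ft_force: [3.5, 2.6, -7.5]
gripper_width: 0.0131
```

Run:
```python
from h import *
goal([.418,-.147,.094],[0,0,-1],[-.03,1,0])
f=grab('top','top1.png');grab('scene','scene1.png')
for n in('top','scene'):
  for t in('drawer_pull','drawer_in'):
    for r in arm.mark_of(t,n)[:2]: print(n,t,r)
```

```text
pos [ 0.4402 -0.146   0.094 ] d_cm [-0.04  2.22 -0.05] w [-0.007  0.004  0.019] |d|,|w| 2.2221578804523556 0.020578865966658026 clk 4.8167 F [ 3.5  2.6 -7.5] g 1.31 q6 -0.35
top drawer_pull {'at': [0.4416, -0.1483, 0.0813], 'p': 0.56}
top drawer_in {'at': [0.6591, -0.1433, 0.1434], 'p': 0.4}
scene drawer_pull {'at': [0.4406, -0.1446, 0.082], 'p': 0.56}
```

View pics/scene1.png

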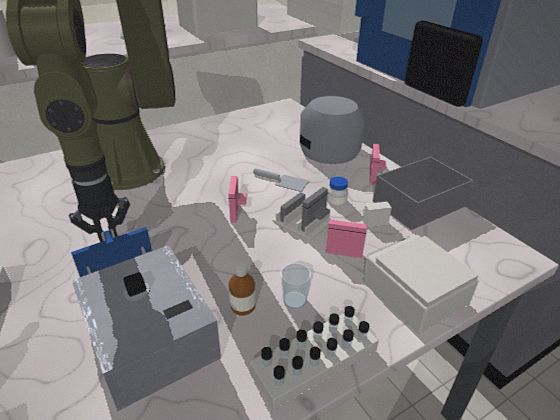

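The picture shows the drawer (blue front near (112,250)) coming out with the gripper on the fin. I'll pull the remaining 2 cm or so to the stop.

Call:
carry_out --commands '[{"dx":0,"dy":0.8,"dz":-0.02,"wx":0,"wy":0,"wz":0},{"dx":0,"dy":0.8,"dz":-0.02,"wx":0,"wy":0,"wz":0},{"dx":0,"dy":0.4,"dz":0,"wx":0,"wy":0,"wz":0},{"dx":0,"dy":0.3,"dz":0,"wx":0,"wy":0,"wz":0}]'

```text
clock: 5.45
eef_pos: [0.4224, -0.1465, 0.094]
tcp_rot: [-1.346, 1.545, 0.25]
ft_force: [2.9, 3.8, -6.2]
gripper_width: 0.0131
```

Call:
carry_out --commands '[{"dx":0,"dy":0.4,"dz":0,"wx":0,"wy":0,"wz":0},{"dx":0,"dy":0.4,"dz":0,"wx":0,"wy":0,"wz":0}]'

```text
clock: 5.62
eef_pos: [0.4175, -0.1466, 0.0942]
tcp_rot: [-1.36, 1.538, 0.237]
ft_force: [21.1, 3.7, -27.2]
gripper_width: 0.0131
```

It's at the stop (21 N). I'll release and rise.

Call:
carry_out --commands '[{"dx":0,"dy":-0.1,"dz":0,"wx":0,"wy":0,"wz":0},{"dx":0,"dy":0,"dz":0,"wx":0,"wy":0,"wz":0},{"dx":0,"dy":0,"dz":0,"wx":0,"wy":0,"wz":0},{"dx":0,"dy":0,"dz":0,"wx":0,"wy":0,"wz":0},{"dx":-3,"dy":0,"dz":0,"wx":0,"wy":0,"wz":0},{"dx":-4,"dy":0,"dz":0,"wx":0,"wy":0,"wz":0},{"dx":-4,"dy":0,"dz":0,"wx":0,"wy":0,"wz":0},{"dx":-3,"dy":0,"dz":0,"wx":0,"wy":0,"wz":0}]' --hand 5.5

```text
clock: 6.28
eef_pos: [0.4094, -0.1487, 0.2352]
tcp_rot: [-1.385, 1.549, 0.208]
ft_force: [1.4, -0.3, -0.5]
gripper_width: 0.0551
```

Run:
```python
from h import *
y=.344
goal([.5505,.3587,.20],[0,0,-1],[np.cos(y),np.sin(y),0])
```

```text
pos [ 0.4094 -0.1487  0.2352] d_cm [  4.06 -15.17  50.4 ] w [1.249 0.017 0.016] |d|,|w| 52.78686162392088 1.249693253769166 clk 6.2833 F [ 1.4 -0.3 -0.5] g 5.51 q6 -0.38
```

Call:
carry_out --commands '[{"dx":0,"dy":-1.17,"dz":3.9,"wx":0,"wy":0,"wz":0},{"dx":0,"dy":-1.17,"dz":3.9,"wx":0,"wy":0,"wz":0},{"dx":0,"dy":-1.17,"dz":3.9,"wx":0,"wy":0,"wz":0},{"dx":0,"dy":-1.17,"dz":3.9,"wx":0,"wy":0,"wz":0},{"dx":0,"dy":-1.17,"dz":3.9,"wx":0,"wy":0,"wz":0},{"dx":0,"dy":-1.17,"dz":3.9,"wx":0,"wy":0,"wz":0},{"dx":0,"dy":-1.17,"dz":3.9,"wx":0,"wy":0,"wz":0},{"dx":0,"dy":-1.17,"dz":3.9,"wx":0,"wy":0,"wz":0},{"dx":0,"dy":-1.17,"dz":3.9,"wx":0,"wy":0,"wz":0},{"dx":0,"dy":-1.17,"dz":3.9,"wx":0,"wy":0,"wz":0}]'

```text
clock: 7.12
eef_pos: [0.5304, 0.2425, 0.2536]
tcp_rot: [-1.746, 1.522, -0.176]
ft_force: [1.3, -1.2, 0.4]
gripper_width: 0.0549
```

Call:
carry_out --commands '[{"dx":0,"dy":0,"dz":0,"wx":0.125,"wy":0,"wz":0},{"dx":0,"dy":0,"dz":0,"wx":0.125,"wy":0,"wz":0},{"dx":0,"dy":0,"dz":0,"wx":0.125,"wy":0,"wz":0},{"dx":0,"dy":0,"dz":0,"wx":0.125,"wy":0,"wz":0},{"dx":0,"dy":0,"dz":0,"wx":0.125,"wy":0,"wz":0},{"dx":0,"dy":0,"dz":0,"wx":0.125,"wy":0,"wz":0},{"dx":0,"dy":0,"dz":0,"wx":0.125,"wy":0,"wz":0},{"dx":0,"dy":0,"dz":0,"wx":0.125,"wy":0,"wz":0},{"dx":0,"dy":0,"dz":0,"wx":0.125,"wy":0,"wz":0},{"dx":0,"dy":0,"dz":0,"wx":0.125,"wy":0,"wz":0}]'

```text
clock: 7.95
eef_pos: [0.5333, 0.2515, 0.2534]
tcp_rot: [-0.526, 1.519, -0.208]
ft_force: [0.4, 0.0, -0.4]
gripper_width: 0.0547
```

Run:
```python
from h import *
y=.344
goal([.5505,.3587,.14],[0,0,-1],[np.cos(y),np.sin(y),0])
```

```text
pos [0.5333 0.2515 0.2534] d_cm [11.3   9.93  4.48] w [-0.026  0.045  0.027] |d|,|w| 15.69798655408948 0.058055975294577025 clk 7.95 F [ 0.4  0.  -0.4] g 5.47 q6 1.71
```

Call:
carry_out --commands '[{"dx":0,"dy":0,"dz":0,"wx":-0.026,"wy":0.045,"wz":0.027},{"dx":0.6,"dy":3.2,"dz":1.4,"wx":0,"wy":0,"wz":0},{"dx":2,"dy":3.2,"dz":1.4,"wx":0,"wy":0,"wz":0},{"dx":3,"dy":3.2,"dz":1.4,"wx":0,"wy":0,"wz":0},{"dx":3,"dy":0,"dz":0,"wx":0,"wy":0,"wz":0},{"dx":0,"dy":0,"dz":0,"wx":0,"wy":0,"wz":0}]'

```text
clock: 8.45
eef_pos: [0.5451, 0.3553, 0.1708]
tcp_rot: [-0.211, 1.565, 0.121]
ft_force: [-1.0, -1.0, -1.6]
gripper_width: 0.055
```

Run:
```python
from h import *
y=.344
goal([.5505,.3587,.087],[0,0,-1],[np.cos(y),np.sin(y),0])
```

```text
pos [0.5451 0.3553 0.1708] d_cm [8.38 0.16 0.57] w [-0.012  0.006  0.001] |d|,|w| 8.400664703961356 0.013456303058212056 clk 8.45 F [-1.  -1.  -1.6] g 5.5 q6 1.82
```

Call:
carry_out --commands '[{"dx":0,"dy":0.16,"dz":0.57,"wx":-0.012,"wy":0.006,"wz":0},{"dx":2,"dy":0,"dz":0,"wx":0,"wy":0,"wz":0},{"dx":2,"dy":0,"dz":0,"wx":0,"wy":0,"wz":0},{"dx":2,"dy":0,"dz":0,"wx":0,"wy":0,"wz":0},{"dx":0,"dy":0,"dz":0,"wx":0,"wy":0,"wz":0}]'

```text
clock: 8.87
eef_pos: [0.5545, 0.3585, 0.1169]
tcp_rot: [-0.36, 1.565, -0.015]
ft_force: [-1.2, -0.9, -0.8]
gripper_width: 0.055
```

Run:
```python
from h import *
y=.344
goal([.5505,.3587,.087],[0,0,-1],[np.cos(y),np.sin(y),0])
f=grab('top','top2.png');g=grab('scene','scene2.png')
o=np.hstack([cv2.resize(f['frame'][180:270,190:290],(400,360)),cv2.resize(g['frame'][120:250,240:370],(360,360))])
cv2.imwrite('pics/c2.png',o[...,::-1])
```

```text
pos [0.5545 0.3585 0.1169] d_cm [ 2.99  0.16 -0.39] w [0.001 0.005 0.002] |d|,|w| 3.0172539552612925 0.005562994464536676 clk 8.8667 F [-1.2 -0.9 -0.8] g 5.5 q6 1.8
```

View pics/c2.png

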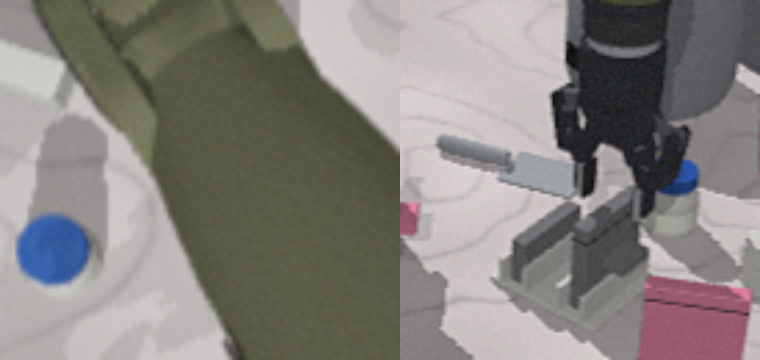

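The crop shows the fingers straddling the case's top edge at about (610,200). I'll go down and grip.

Call:
carry_out --commands '[{"dx":1,"dy":0.16,"dz":-0.39,"wx":0,"wy":0.005,"wz":0},{"dx":1.5,"dy":0,"dz":0,"wx":0,"wy":0,"wz":0},{"dx":0.8,"dy":0,"dz":0,"wx":0,"wy":0,"wz":0},{"dx":0,"dy":0,"dz":0,"wx":0,"wy":0,"wz":0}]'

```text
clock: 9.3
eef_pos: [0.5568, 0.3618, 0.0945]
tcp_rot: [0.124, 1.555, 0.468]
ft_force: [-0.0, -0.7, -0.2]
gripper_width: 0.0553
```

Call:
carry_out --commands '[{"dx":0,"dy":0,"dz":0,"wx":0,"wy":0,"wz":0},{"dx":0,"dy":0,"dz":0,"wx":0,"wy":0,"wz":0},{"dx":0,"dy":0,"dz":0,"wx":0,"wy":0,"wz":0},{"dx":0,"dy":0,"dz":0,"wx":0,"wy":0,"wz":0},{"dx":0,"dy":0,"dz":0,"wx":0,"wy":0,"wz":0}]' --hand 0 --squeeze 60

```text
clock: 9.72
eef_pos: [0.5555, 0.3615, 0.097]
tcp_rot: [0.188, 1.557, 0.532]
ft_force: [-2.6, -1.1, -1.1]
gripper_width: 0.0173
```

Run:
```python
from h import *
y=.344
goal([.5505,.3587,.087],[0,0,-1],[np.cos(y),np.sin(y),0])
```

```text
pos [0.5555 0.3615 0.097 ] d_cm [ 0.99 -0.1  -0.58] w [-0.     0.013 -0.003] |d|,|w| 1.1477955159977893 0.013724255986992994 clk 9.7167 F [-2.6 -1.1 -1.1] g 1.73 q6 1.8
```

Gripped (17.3 mm). I'll lift.

Call:
carry_out --commands '[{"dx":-1.5,"dy":0,"dz":0,"wx":0,"wy":0,"wz":0},{"dx":-2,"dy":0,"dz":0,"wx":0,"wy":0,"wz":0},{"dx":-2,"dy":0,"dz":0,"wx":0,"wy":0,"wz":0},{"dx":-3,"dy":0,"dz":0,"wx":0,"wy":0,"wz":0},{"dx":-3,"dy":0,"dz":0,"wx":0,"wy":0,"wz":0},{"dx":-3,"dy":0,"dz":0,"wx":0,"wy":0,"wz":0},{"dx":0,"dy":0,"dz":0,"wx":0,"wy":0,"wz":0}]' --squeeze 80

```text
clock: 10.3
eef_pos: [0.5532, 0.3597, 0.2452]
tcp_rot: [0.01, 1.56, 0.354]
ft_force: [0.6, 1.9, 0.0]
gripper_width: 0.016
```

Run:
```python
from h import *
f=.156
goal([.512,.080,.25],[0,0,-1],[np.cos(f),np.sin(f),0])
g=grab('scene','scene3.png')
```

```text
pos [0.5532 0.3597 0.2452] d_cm [ -0.62 -24.94 -13.31] w [ 0.188  0.01  -0.001] |d|,|w| 28.276807221531445 0.18867382778893207 clk 10.3 F [0.6 1.9 0. ] g 1.6 q6 1.8
```

View pics/scene3.png

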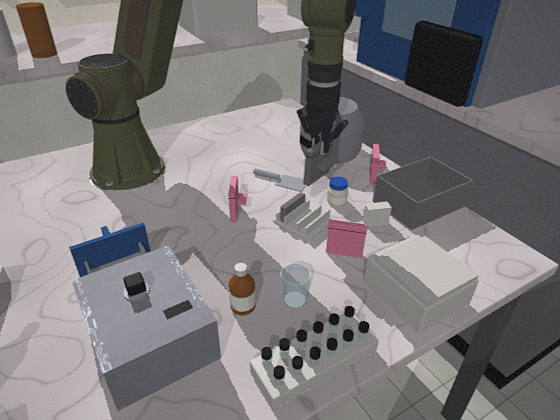

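The case hangs in the gripper at about (317,165), the blank is still in the rack and the drawer is open. I'll move over the open bench.

Call:
carry_out --commands '[{"dx":0,"dy":-3.2,"dz":-1.7,"wx":0,"wy":0,"wz":0},{"dx":0,"dy":-3.2,"dz":-1.7,"wx":0,"wy":0,"wz":0},{"dx":0,"dy":-3.2,"dz":-1.7,"wx":0,"wy":0,"wz":0},{"dx":0,"dy":-3.2,"dz":-1.7,"wx":0,"wy":0,"wz":0},{"dx":0,"dy":-3.2,"dz":-1.7,"wx":0,"wy":0,"wz":0},{"dx":0,"dy":-3.2,"dz":-1.7,"wx":0,"wy":0,"wz":0},{"dx":0,"dy":-3.2,"dz":-1.7,"wx":0,"wy":0,"wz":0},{"dx":0,"dy":-2.5,"dz":-1.3,"wx":0.094,"wy":0,"wz":0},{"dx":0,"dy":0,"dz":0,"wx":0.094,"wy":0,"wz":0},{"dx":0,"dy":0,"dz":0,"wx":0,"wy":0,"wz":0}]'

```text
clock: 11.18
eef_pos: [0.5084, 0.0697, 0.2297]
tcp_rot: [-0.359, 1.568, -0.206]
ft_force: [-0.2, 0.7, -0.9]
gripper_width: 0.0167
```

Run:
```python
from h import *
f=.156;t=np.radians(24)
goal([.512,.080,.25],[np.cos(f)*np.cos(t),np.sin(f)*np.cos(t),-np.sin(t)],[np.sin(t)*np.cos(f),np.sin(t)*np.sin(f),np.cos(t)])
print(arm.sense()['qpos'].round(2))
```

```text
pos [0.5084 0.0697 0.2297] d_cm [-2.03  0.97  0.51] w [-0.002 -1.149  0.002] |d|,|w| 2.3024900751339263 1.1493851709174379 clk 11.1833 F [-0.2  0.7 -0.9] g 1.67 q6 1.55
[ 0.14  0.16 -0.28  1.13 -0.    1.55]
```

Call:
carry_out --commands '[{"dx":0,"dy":0,"dz":0,"wx":0,"wy":-0.115,"wz":0},{"dx":0,"dy":0,"dz":0,"wx":0,"wy":-0.115,"wz":0},{"dx":0,"dy":0,"dz":0,"wx":0,"wy":-0.115,"wz":0},{"dx":0,"dy":0,"dz":0,"wx":0,"wy":-0.115,"wz":0},{"dx":0,"dy":0,"dz":0,"wx":0,"wy":-0.115,"wz":0},{"dx":0,"dy":0,"dz":0,"wx":0,"wy":-0.115,"wz":0},{"dx":0,"dy":0,"dz":0,"wx":0,"wy":-0.115,"wz":0},{"dx":0,"dy":0,"dz":0,"wx":0,"wy":-0.115,"wz":0},{"dx":0,"dy":0,"dz":0,"wx":0,"wy":-0.115,"wz":0},{"dx":0,"dy":0,"dz":0,"wx":0,"wy":-0.115,"wz":0}]'

```text
clock: 12.02
eef_pos: [0.5894, 0.0817, 0.3327]
tcp_rot: [-0.013, 0.531, 0.183]
ft_force: [0.5, 0.0, -1.3]
gripper_width: 0.0164
```

Run:
```python
from h import *
f=.15;t=np.radians(24)
goal([.514,.075,.046],[np.cos(f)*np.cos(t),np.sin(f)*np.cos(t),-np.sin(t)],[np.sin(t)*np.cos(f),np.sin(t)*np.sin(f),np.cos(t)])
print(arm.sense()['qpos'].round(2), R0(arm.sense()).round(2))
g=grab('scene','scene4.png')
```

```text
pos [0.5894 0.0817 0.3327] d_cm [  8.03   1.09 -28.52] w [ 0.028 -0.112 -0.03 ] |d|,|w| 29.647314024262005 0.1195698034957848 clk 12.0167 F [ 0.5  0.  -1.3] g 1.64 q6 1.52
[ 0.1  -0.37 -1.03 -0.13  0.07  1.52] [[ 0.85 -0.19  0.5 ]
 [ 0.16  0.98  0.11]
 [-0.51 -0.01  0.86]]
```

View pics/scene4.png

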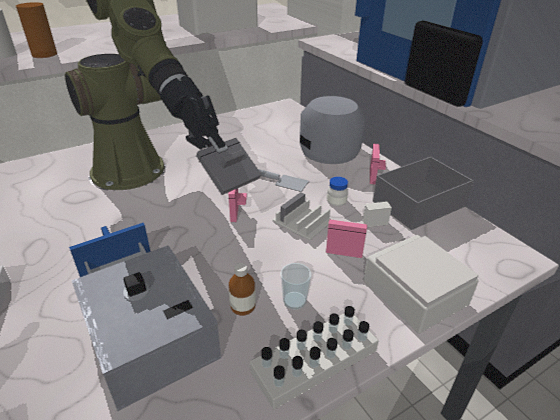

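The case is held bar-up at (228,165), tilted about 30°, but q3 is at its limit: the pose was too close at this height. I'll fit the kinematics to find which release poses the arm can reach.

```bash
cat > kin.py <<'E'
import numpy as np
from scipy.optimize import lsq_linear,least_squares
from h import arm
s=arm.sense();q=s['qpos'];r=np.hypot(*s['eef_pos'][:2])
D=[((.314,-.047,1.21),.600,.245),((-.04,-.46,1.14),.4155,.2433),((.27,-.24,1.04),.5706,.1848),((.16,-.28,1.13),.513,.2297),(tuple(q[1:4]),r,s['eef_pos'][2])]
rows=[];rhs=[]
for (a,b,c),r,z in D:
    e=a-b;p=e+c
    rows+= [[np.sin(a),np.cos(a),np.cos(e),np.sin(e),np.cos(p),0],[np.cos(a),-np.sin(a),-np.sin(e),np.cos(e),-np.sin(p),1]];rhs+=[r,z]
A=np.array(rows);x=np.linalg.lstsq(A,np.array(rhs),rcond=None)[0]
def fk(a,b,c):
    e=a-b;p=e+c
    return np.array([np.dot([np.sin(a),np.cos(a),np.cos(e),np.sin(e),np.cos(p),0],x),np.dot([np.cos(a),-np.sin(a),-np.sin(e),np.cos(e),-np.sin(p),1],x),p])
def ik(r,z,p):
    best=None
    for g in([.2,-.3,.5],[-.4,-.9,0],[.6,.3,.2]):
        so=least_squares(lambda v:(fk(*v)-[r,z,p]),g,bounds=([-.69,-1.03,-2.08],[1.73,1.25,2.16]))
        if best is None or so.cost<best.cost:best=so
    return best.x.round(2),np.sqrt(2*best.cost)
E
python3 - <<'E'
from kin import *
print(x.round(3),(A@x-rhs).round(4))
for t in(24,30,40):
  for z in(.05,.12,.2):
    print(t,z,[ (r,)+ik(r,z,np.radians(t)) for r in(.5,.55,.6,.65)])
E
```

```text
[ 0.528 -0.001  0.439  0.078  0.454  0.278] [ 0.0001 -0.0008 -0.0003  0.0001 -0.0004  0.0019  0.0006 -0.001   0.0001
 -0.0002]
24 0.05 [(0.5, array([ 1.13, -1.03, -1.76]), np.float64(0.2525686483009075)), (0.55, array([ 0.84, -1.03, -1.43]), np.float64(0.20598030045615112)), (0.6, array([ 0.77, -1.03, -1.36]), np.float64(0.15741848759284502)), (0.65, array([ 0.74, -1.03, -1.34]), np.float64(0.10849928527367694))]
24 0.12 [(0.5, array([ 0.03, -1.03, -0.56]), np.float64(0.2443696200509541)), (0.55, array([ 0.24, -1.03, -0.79]), np.float64(0.20182032910369324)), (0.6, array([ 0.36, -1.03, -0.92]), np.float64(0.15591257836085531)), (0.65, array([ 0.43, -1.03, -1.01]), np.float64(0.1085130213006334))]
24 0.2 [(0.5, array([-0.36, -1.03, -0.17]), np.float64(0.19362913532354142)), (0.55, array([-0.15, -1.03, -0.4 ]), np.float64(0.16281829932798658)), (0.6, array([ 0.01, -1.03, -0.57]), np.float64(0.12595372567066845)), (0.65, array([ 0.12, -1.03, -0.71]), np.float64(0.08514878654473501))]
30 0.05 [(0.5, array([ 0.37, -1.03, -0.8 ]), np.float64(0.23285180594607638)), (0.55, array([ 0.47, -1.0
[... 938 characters left out ...]
, -0.61]), np.float64(0.08265846813783487)), (0.65, array([ 0.36, -1.03, -0.68]), np.float64(0.03722972493039236))]
40 0.12 [(0.5, array([-0.15, -1.03, -0.12]), np.float64(0.1329517929320476)), (0.55, array([-0.02, -1.03, -0.27]), np.float64(0.09707916812092994)), (0.6, array([ 0.08, -1.03, -0.39]), np.float64(0.05797859991579787)), (0.65, array([ 0.16, -1.03, -0.49]), np.float64(0.016625197664923427))]
40 0.2 [(0.5, array([-0.37, -1.03,  0.07]), np.float64(0.07842739413703441)), (0.55, array([-0.23, -1.03, -0.08]), np.float64(0.04938330651592602)), (0.6, array([-0.12, -1.03, -0.2 ]), np.float64(0.016294306081503708)), (0.65, array([-0.02, -0.98, -0.26]), np.float64(3.5637721337605413e-12))]
```

```bash
cat >> kin.py <<'E'
lo=np.array([-2.67,-.69,-1.03,-2.08,-1.42,-3.14])+.04; hi=np.array([2.67,1.73,1.25,2.16,1.45,3.14])-.04
def fk6(q,c1=.05):
    a,b,c=q[1:4];e=a-b;p=e+c
    er=np.array([np.cos(q[0]),np.sin(q[0]),0]);et=np.array([-er[1],er[0],0]);up=np.array([0,0,1.])
    rw=np.dot([np.sin(a),np.cos(a),np.cos(e),np.sin(e)],x[:4]);zw=np.dot([np.cos(a),-np.sin(a),-np.sin(e),np.cos(e)],x[:4])+x[5]
    u=np.cos(p)*er-np.sin(p)*up;n=np.sin(p)*er+np.cos(p)*up
    d=np.cos(q[4])*u+np.sin(q[4])*et;t2=-np.sin(q[4])*u+np.cos(q[4])*et
    rel=np.pi/2-q[5]
    z=np.cos(rel)*n+np.sin(rel)*t2
    w=rw*er+zw*up
    return w+c1*u+(x[4]-c1)*d,d,z,w
def ik6(P,d,z,c1=.05,guesses=None):
    best=None
    for g in guesses or ([.6,.2,-.3,1,-.8,2.5],[.3,.2,-.8,.5,-.5,2.],[.8,.5,0,1,-1.2,3]):
        def f(q):
            P1,d1,z1,_=fk6(q,c1);return np.r_[(P1-P)*3,d1-d,z1-z]
        so=least_squares(f,np.clip(g,lo+.01,hi-.01),bounds=(lo,hi))
        if best is None or so.cost<best.cost:best=so
    return best.x,np.sqrt(2*best.cost)
E
python3 - <<'E'
from kin import *
s=arm.sense()
from h import R0
P,d,z,w=fk6(s['qpos']);print(P,s['eef_pos'],d,z,'\n',R0(s)[:,[0,2]].T)
up=np.array([0,0,1.])
for C in([.53,.09],[.5,.12],[.56,.09]):
 for psi in(-.6,-.8,-1.,-1.2,-1.4):
  for t in(.4,.5,.6):
   h=np.array([np.cos(psi),np.sin(psi),0]);d=np.cos(t)*h-np.sin(t)*up;n=np.sin(t)*h+np.cos(t)*up
   P=np.r_[C,0]+.048*h-.089*d+.009*n
   for c1 in(0.,.1):
    q,e=ik6(P,d,n,c1)
    if e<.02: print(C,psi,t,c1,P.round(3),q.round(2),round(e,4),'wrist',fk6(q,c1)[3].round(2))
E
```

```text
[0.59194486 0.08813052 0.33871153] [0.59293356 0.0818914  0.33835647] [ 0.85351778  0.15748645 -0.49669449] [0.48585704 0.10390598 0.86784013] 
 [[ 0.85351778  0.15748645 -0.49669449]
 [ 0.48585704  0.10390598  0.86784013]]
[0.53, 0.09] -0.6 0.4 0.1 [0.505 0.107 0.043] [ 0.89  0.58 -0.99 -0.15 -1.17  2.97] 0.0139 wrist [0.23 0.29 0.28]
[0.53, 0.09] -0.6 0.5 0.1 [0.509 0.105 0.051] [ 0.84  0.48 -0.99 -0.1  -1.06  2.9 ] 0.016 wrist [0.24 0.27 0.32]
[0.53, 0.09] -0.6 0.6 0.1 [0.513 0.102 0.058] [ 0.78  0.38 -0.99 -0.06 -0.95  2.82] 0.0074 wrist [0.26 0.25 0.35]
[0.5, 0.12] -0.6 0.5 0.1 [0.479 0.135 0.051] [ 0.95  0.48 -0.96  0.09 -1.07  3.09] 0.0 wrist [0.22 0.31 0.32]
[0.5, 0.12] -0.6 0.6 0.1 [0.483 0.132 0.058] [ 0.89  0.39 -0.96  0.1  -0.97  2.99] 0.0 wrist [0.23 0.29 0.36]
[0.56, 0.09] -0.6 0.4 0.1 [0.535 0.107 0.043] [ 0.83  0.59 -0.99 -0.32 -1.15  2.81] 0.0044 wrist [0.25 0.27 0.28]
[0.56, 0.09] -0.6 0.5 0.1 [0.539 0.105 0.051] [ 0.78  0.49 -0.99 -0.24 -1.04  2.76] 0.0 wrist [0.26 0.26 0.31]
[0.56, 0.09] -0.6 0.6 0.0 [0.543 0.102 0.058] [ 0.93  0.51 -0.93  0.07 -0.97  3.07] 0.0 wrist [0.23 0.31 0.31]
[0.56, 0.09] -0.6 0.6 0.1 [0.543 0.102 0.058] [ 0.72  0.4  -0.97 -0.14 -0.93  2.72] 0.0 wrist [0.28 0.24 0.35]
[0.56, 0.09] -0.8 0.6 0.1 [0.546 0.105 0.058] [ 0.74  0.48 -0.76  0.29 -0.97  3.09] 0.0 wrist [0.34 0.31 0.36]
```

```bash
cat > srch.py <<'E'
from kin import *
up=np.array([0,0,1.])
f=dict(np.load('f_top.npz'))
# obstacles: center x,y, half x,y, yaw, height
ob=[('pink',.388,.198,.045,.05,0,.1),('drawer',.505,-.145,.065,.088,.03,.105),('inc',.689,-.139,.122,.102,.03,.155),('bot',.707,.063,.029,.029,0,.125),('beak',.75,.167,.034,.034,0,.09),('rack',.518,.346,.066,.057,.344,.06),('bench',.5,0,1,1,0,0)]
def dist(p,o):
    _,cx,cy,hx,hy,y,h=o;c,s=np.cos(y),np.sin(y);v=np.array([c*(p[0]-cx)+s*(p[1]-cy),-s*(p[0]-cx)+c*(p[1]-cy)])
    dd=np.r_[np.maximum(np.abs(v)-[hx,hy],0),max(p[2]-h,0)];return np.linalg.norm(dd)
if __name__=='__main__':
  res=[]
  for cx in np.arange(.46,.64,.03):
   for cy in np.arange(0.02,.24,.03):
    for psi in np.arange(-1.4,1.5,.2):
     h=np.array([np.cos(psi),np.sin(psi),0]);sd=np.array([-h[1],h[0],0]);C=np.array([cx,cy,0])
     fp=[C+.048*a*h+.046*b*sd+[0,0,.01] for a in(-1,0,1) for b in(-1,0,1)]
     m1=min(dist(p,o) for p in fp for o in ob[:-1])
     if m1<.012: continue
     for t in(.4,.5,.6,.75):
      d=np.cos(t)*h-np.sin(t)*up;n=np.sin(t)*h+np.cos(t)*up
      P=C+.048*h-.089*d+.009*n
      q,e=ik6(P,d,n,.14,guesses=[[np.arctan2(cy,cx)-.7*psi,.4,-.9,0,psi*.8,1.57-psi]])
      if e>.005: continue
      w=fk6(q,.14)[3]
      m2=min(dist(P-d*k,o)-.05 for k in np.linspace(.06,.42,10) for o in ob)
      if m2<0.0: continue
      res.append((m2,m1,cx,cy,psi,t,P.round(3),q.round(2),w.round(2)))
  for T in(.4,.5,.6,.75):
    print(T)
    for r in sorted([r for r in res if r[5]==T],key=lambda r:-r[0])[:6]: print([np.round(k,3) for k in r])
E
time python3 srch.py
```

```text
0.4
[np.float64(0.003), np.float64(0.017), np.float64(0.61), np.float64(0.23), np.float64(1.2), np.float64(0.4), array([0.599, 0.202, 0.043]), array([-0.14,  0.6 , -0.84, -0.37,  1.11,  0.55]), array([ 0.43, -0.06,  0.29])]
0.5
[np.float64(0.029), np.float64(0.044), np.float64(0.61), np.float64(0.2), np.float64(1.0), np.float64(0.5), array([0.596, 0.178, 0.051]), array([-0.12,  0.5 , -0.99, -0.59,  0.91,  0.79]), array([ 0.36, -0.04,  0.31])]
[np.float64(0.023), np.float64(0.025), np.float64(0.55), np.float64(0.2), np.float64(1.2), np.float64(0.5), array([0.541, 0.176, 0.051]), array([-0.18,  0.47, -0.9 , -0.13,  1.04,  0.38]), array([ 0.4 , -0.07,  0.33])]
[np.float64(0.023), np.float64(0.035), np.float64(0.58), np.float64(0.2), np.float64(1.2), np.float64(0.5), array([0.571, 0.176, 0.051]), array([-0.17,  0.5 , -0.84, -0.12,  1.04,  0.4 ]), array([ 0.42, -0.07,  0.33])]
[np.float64(0.017), np.float64(0.041), np.float64(0.61), np.float64(0.17), np.float64(1.0), np.float64(0.5), array([0.596, 0.148, 0.051]), array([-0.18,  0.49, -0.96, -0.49,  0.95,  0.7 ]), array([ 0.37, -0.07,  0.3
[... 2428 characters left out ...]
[np.float64(0.058), np.float64(0.016), np.float64(0.61), np.float64(0.11), np.float64(-0.8), np.float64(0.75), array([0.602, 0.118, 0.067]), array([ 0.57,  0.41, -0.64,  0.3 , -0.8 ,  2.85]), array([0.42, 0.27, 0.42])]
[np.float64(0.058), np.float64(0.037), np.float64(0.61), np.float64(0.14), np.float64(-0.8), np.float64(0.75), array([0.602, 0.148, 0.067]), array([ 0.62,  0.44, -0.58,  0.38, -0.81,  2.92]), array([0.42, 0.3 , 0.42])]
[np.float64(0.058), np.float64(0.04), np.float64(0.61), np.float64(0.17), np.float64(0.8), np.float64(0.75), array([0.602, 0.162, 0.067]), array([-0.01,  0.28, -0.97, -0.32,  0.56,  0.95]), array([ 0.36, -0.  ,  0.39])]
real	0m13.805s
user	0m14.165s
sys	0m0.244s
```

```bash
cat > tgt.py <<'E'
import numpy as np
up=np.array([0,0,1.])
def lay(C,psi,t,lift=0,L=.089):
    h=np.array([np.cos(psi),np.sin(psi),0]);d=np.cos(t)*h-np.sin(t)*up;n=np.sin(t)*h+np.cos(t)*up
    return np.r_[C,0]+.048*h-L*d+.009*n+[0,0,lift],d,n
E
python3 - <<'E'
from srch import *
from tgt import *
from h import R0,Ro,goal
for lift in(0,.05,.1,.15):
  for t in(.5,.55,.6):
    P,d,n=lay([.58,.17],1.0,t,lift);q,e=ik6(P,d,n,.14,guesses=[[-.1,.4,-.9,-.2,.85,.7]]);print(lift,t,q.round(2),round(e,4))
P,d,n=lay([.58,.17],1.0,.6,.1)
goal(P,d,n)
s=arm.sense();R=R0(s);G=np.stack([d,np.cross(n,d),n],1);w=Ro.from_matrix(R.T@G).as_rotvec()
for k in np.linspace(0,1,6):
    Rk=R@Ro.from_rotvec(w*k).as_matrix();Pk=s['eef_pos']+k*(P-s['eef_pos'])
    q,e=ik6(Pk,Rk[:,0],Rk[:,2],.14,guesses=[s['qpos']]);print(round(k,1),Pk.round(3),q.round(2),round(e,3))
E
```

```text
0 0.5 [-0.21  0.47 -0.99 -0.43  0.97  0.65] 0.0257
0 0.55 [-0.18  0.42 -0.99 -0.39  0.91  0.66] 0.0104
0 0.6 [-0.15  0.38 -0.98 -0.33  0.85  0.67] 0.0
0.05 0.5 [-0.2   0.34 -0.99 -0.32  0.96  0.67] 0.0111
0.05 0.55 [-0.17  0.29 -0.98 -0.26  0.91  0.67] 0.0
0.05 0.6 [-0.15  0.26 -0.95 -0.18  0.85  0.67] 0.0
0.1 0.5 [-0.2   0.21 -0.97 -0.2   0.96  0.68] 0.0
0.1 0.55 [-0.17  0.18 -0.94 -0.11  0.91  0.67] 0.0
0.1 0.6 [-0.15  0.15 -0.91 -0.03  0.85  0.67] 0.0
0.15 0.5 [-0.2   0.11 -0.92 -0.04  0.96  0.68] 0.0
0.15 0.55 [-0.17  0.08 -0.89  0.04  0.91  0.67] 0.0
0.15 0.6 [-0.15  0.06 -0.85  0.12  0.85  0.67] 0.0
pos [0.5929 0.0819 0.3384] d_cm [  8.05   7.64 -16.11] w [-0.421  0.071  0.693] |d|,|w| 19.558322547738843 0.8139094490806844 clk 12.0667 F [1.8 0.8 3. ] g 1.63 q6 1.52
0.0 [0.593 0.082 0.338] [ 0.1  -0.36 -0.99 -0.09  0.07  1.51] 0.031
0.2 [0.588 0.096 0.302] [ 0.   -0.29 -0.99 -0.1   0.3   1.37] 0.062
0.4 [0.583 0.11  0.266] [-0.07 -0.19 -0.99 -0.12  0.5   1.2 ] 0.065
0.6 [0.579 0.124 0.23 ] [-0.12 -0.08 -0.99 -0.14  0.65  1.04] 0.042
0.8 [0.574 0.139 0.194] [-0.14  0.03 -0.99 -0.15  0.76  0.88] 0.0
1.0 [0.569 0.153 0.158] [-0.15  0.15 -0.91 -0.03  0.85  0.67] 0.0
```

Run:
```python
from srch import *
from tgt import *
from h import R0,Ro,goal
C=[.58,.17];psi=1.15
for lift,t in((0,.5),(0,.55),(0,.6),(.1,.55),(.1,.6)):
    P,d,n=lay(C,psi,t,lift);q,e=ik6(P,d,n,.14,guesses=[[-.1,.4,-.9,-.2,.85,.7]])
    print(lift,t,P.round(3),q.round(2),round(e,4),round(min(dist(P-d*k,o)-.05 for k in np.linspace(.06,.42,10) for o in ob),3))
s=arm.sense()
P1,d1,n1=lay(C,psi,1.0,.12)
P2,d2,n2=lay(C,psi,.55,.1)
def path(p0,R,P,d,n):
  G=np.stack([d,np.cross(n,d),n],1);w=Ro.from_matrix(R.T@G).as_rotvec();print('w',w.round(3),np.linalg.norm(w))
  for k in np.linspace(0,1,6):
    Rk=R@Ro.from_rotvec(w*k).as_matrix();Pk=p0+k*(P-p0)
    q,e=ik6(Pk,Rk[:,0],Rk[:,2],.14,guesses=[s['qpos']]);print(round(k,1),Pk.round(3),q.round(2),round(e,3))
  return P,G
goal(P1,d1,n1)
a=path(s['eef_pos'],R0(s),P1,d1,n1)
path(*a,P2,d2,n2)
```

```text
0 0.5 [0.569 0.146 0.051] [-0.23  0.49 -0.85 -0.12  1.04  0.39] 0.0 0.008
0 0.55 [0.571 0.149 0.054] [-0.2   0.46 -0.84 -0.06  0.98  0.4 ] 0.0 0.023
0 0.6 [0.572 0.151 0.058] [-0.18  0.42 -0.83 -0.02  0.93  0.41] 0.0 0.026
0.1 0.55 [0.571 0.149 0.154] [-0.2   0.26 -0.78  0.2   0.98  0.4 ] 0.0 0.066
0.1 0.6 [0.572 0.151 0.158] [-0.18  0.24 -0.75  0.25  0.93  0.41] 0.0 0.075
pos [0.5929 0.0819 0.3384] d_cm [  7.54   9.68 -11.52] w [-0.659  0.437  0.71 ] |d|,|w| 16.829208466107076 1.0628812817461073 clk 12.0667 F [1.8 0.8 3. ] g 1.63 q6 1.52
w [-0.659  0.437  0.71 ] 1.0628812817461073
0.0 [0.593 0.082 0.338] [ 0.1  -0.36 -0.99 -0.09  0.07  1.51] 0.031
0.2 [0.591 0.101 0.311] [ 0.04 -0.3  -0.96 -0.02  0.25  1.33] 0.0
0.4 [0.589 0.12  0.283] [ 0.   -0.21 -0.87  0.12  0.38  1.13] 0.0
0.6 [0.587 0.139 0.255] [-0.   -0.1  -0.76  0.28  0.46  0.93] 0.0
0.8 [0.585 0.158 0.227] [ 0.01  0.02 -0.63  0.46  0.5   0.73] 0.0
1.0 [0.583 0.177 0.2  ] [ 0.04  0.15 -0.49  0.65  0.5   0.54] 0.0
w [-0.   -0.45 -0.  ] 0.44999999999999984
0.0 [0.583 0.177 0.2  ] [ 0.04  0.15 -0.49  0.65  0.5   0.54] 0.0
0.2 [0.581 0.171 0.191] [-0.01  0.15 -0.56  0.56  0.6   0.51] 0.0
0.4 [0.578 0.166 0.182] [-0.06  0.16 -0.63  0.47  0.69  0.48] 0.0
0.6 [0.576 0.16  0.172] [-0.11  0.18 -0.68  0.38  0.79  0.45] 0.0
0.8 [0.573 0.154 0.163] [-0.16  0.21 -0.73  0.29  0.89  0.42] 0.0
1.0 [0.571 0.149 0.154] [-0.2   0.26 -0.78  0.2   0.98  0.4 ] 0.0
```

Call:
carry_out --commands '[{"dx":0.5,"dy":0.5,"dz":-1,"wx":-0.066,"wy":0.044,"wz":0.071},{"dx":0.5,"dy":0.5,"dz":-1,"wx":-0.066,"wy":0.044,"wz":0.071},{"dx":0.5,"dy":0.5,"dz":-1,"wx":-0.066,"wy":0.044,"wz":0.071},{"dx":0.5,"dy":0.5,"dz":-1,"wx":-0.066,"wy":0.044,"wz":0.071},{"dx":0.5,"dy":0.5,"dz":-1,"wx":-0.066,"wy":0.044,"wz":0.071},{"dx":0.5,"dy":0.5,"dz":-1,"wx":-0.066,"wy":0.044,"wz":0.071},{"dx":0.5,"dy":0.5,"dz":-1,"wx":-0.066,"wy":0.044,"wz":0.071},{"dx":0.5,"dy":0.5,"dz":-1,"wx":-0.066,"wy":0.044,"wz":0.071},{"dx":0.5,"dy":0.5,"dz":-1,"wx":-0.066,"wy":0.044,"wz":0.071},{"dx":0.5,"dy":0.5,"dz":-1,"wx":-0.066,"wy":0.044,"wz":0.071}]'

```text
clock: 12.9
eef_pos: [0.5312, 0.1011, 0.2169]
tcp_rot: [0.035, 1.033, 1.249]
ft_force: [0.5, -1.1, -2.0]
gripper_width: 0.0162
```

Run:
```python
from kin import *
from tgt import *
from h import *
goal(*lay([.58,.17],1.15,1.0,.12))
s=arm.sense();print(s['qpos'].round(2),R0(s).round(2).tolist());P,d,z,w=fk6(s['qpos'],.14);print(P)
```

```text
pos [0.5312 0.1011 0.2169] d_cm [ 6.   -2.29  6.78] w [ 0.049 -0.033 -0.052] |d|,|w| 9.337371030011678 0.07887718479404492 clk 12.9 F [ 0.5 -1.1 -2. ] g 1.62 q6 0.28
[-0.11  0.11 -0.48  0.86  0.53  0.28] [[0.16, -0.94, 0.3], [0.49, 0.34, 0.8], [-0.86, 0.02, 0.51]]
[0.56355167 0.25170534 0.27832235]
```

```bash
sed -i "s/(tuple(q\[1:4\]),r,s\['eef_pos'\]\[2\])\]/((-.37,-1.03,-.13),.595,.3327)]/" kin.py; grep -n "D=\[" kin.py
python3 - <<'E'
from kin import *
from h import R0
s=arm.sense();print(x.round(3))
for c1 in(0,.05,.1,.14,.2):
  P,d,z,w=fk6(s['qpos'],c1);print(c1,P.round(3),d.round(2),z.round(2))
print(s['eef_pos'])
E
```

```text
5:D=[((.314,-.047,1.21),.600,.245),((-.04,-.46,1.14),.4155,.2433),((.27,-.24,1.04),.5706,.1848),((.16,-.28,1.13),.513,.2297),((-.37,-1.03,-.13),.595,.3327)]
[ 0.528 -0.002  0.439  0.078  0.455  0.279]
0 [0.536 0.17  0.235] [ 0.16  0.49 -0.86] [0.3  0.8  0.51]
0.05 [0.534 0.145 0.228] [ 0.16  0.49 -0.86] [0.3  0.8  0.51]
0.1 [0.532 0.12  0.221] [ 0.16  0.49 -0.86] [0.3  0.8  0.51]
0.14 [0.531 0.1   0.216] [ 0.16  0.49 -0.86] [0.3  0.8  0.51]
0.2 [0.529 0.07  0.208] [ 0.16  0.49 -0.86] [0.3  0.8  0.51]
[0.53123675 0.10107469 0.21689538]
```

The model now matches to about 1 mm (c1 = 0.14), so the plan stands. I'll go straight to the hover pose at tilt 0.55.

Run:
```python
from srch import *
from tgt import *
from h import *
P,d,n=lay([.58,.17],1.15,.55,.1);goal(P,d,n)
s=arm.sense();R=R0(s)
G=np.stack([d,np.cross(n,d),n],1);w=Ro.from_matrix(R.T@G).as_rotvec();p0=s['eef_pos']
for k in np.linspace(0,1,6):
    Rk=R@Ro.from_rotvec(w*k).as_matrix();Pk=p0+k*(P-p0)
    q,e=ik6(Pk,Rk[:,0],Rk[:,2],.14,guesses=[s['qpos']]);print(round(k,1),Pk.round(3),q.round(2),round(e,3))
# world shift expressed mid-rotation
print((Ro.from_rotvec(w/2).as_matrix().T@R.T@(P-p0)*100).round(2))
```

```text
pos [0.5312 0.1011 0.2169] d_cm [ 8.34 -2.16  1.82] w [ 0.037 -0.483 -0.062] |d|,|w| 8.808319744613597 0.4885612758516385 clk 12.9 F [ 0.5 -1.1 -2. ] g 1.62 q6 0.28
0.0 [0.531 0.101 0.217] [-0.11  0.11 -0.48  0.86  0.52  0.28] 0.0
0.2 [0.539 0.111 0.204] [-0.14  0.12 -0.54  0.76  0.62  0.28] 0.0
0.4 [0.547 0.12  0.192] [-0.16  0.14 -0.59  0.65  0.71  0.29] 0.0
0.6 [0.555 0.13  0.179] [-0.18  0.17 -0.65  0.52  0.8   0.31] 0.0
0.8 [0.563 0.139 0.167] [-0.2   0.21 -0.72  0.38  0.9   0.34] 0.0
1.0 [0.571 0.149 0.154] [-0.21  0.26 -0.78  0.2   0.98  0.4 ] 0.0
[ 8.6  -1.88 -0.2 ]
```

Call:
carry_out --commands '[{"dx":1.4,"dy":-0.3,"dz":0,"wx":0.006,"wy":-0.081,"wz":-0.01},{"dx":1.4,"dy":-0.3,"dz":0,"wx":0.006,"wy":-0.081,"wz":-0.01},{"dx":1.4,"dy":-0.3,"dz":0,"wx":0.006,"wy":-0.081,"wz":-0.01},{"dx":1.4,"dy":-0.3,"dz":0,"wx":0.006,"wy":-0.081,"wz":-0.01},{"dx":1.4,"dy":-0.3,"dz":0,"wx":0.006,"wy":-0.081,"wz":-0.01},{"dx":1.4,"dy":-0.3,"dz":0,"wx":0.006,"wy":-0.081,"wz":-0.01},{"dx":0,"dy":0,"dz":0,"wx":0,"wy":0,"wz":0}]'

```text
clock: 13.48
eef_pos: [0.5645, 0.1523, 0.1461]
tcp_rot: [0.012, 0.541, 1.177]
ft_force: [-1.7, -0.1, -2.8]
gripper_width: 0.0165
```

Run:
```python
from srch import *
from tgt import *
from h import *
P,d,n=lay([.58,.17],1.15,.55,0.02);goal(P,d,n)
print(arm.sense()['qpos'].round(2))
grab('scene','scene5.png')
```

```text
pos [0.5645 0.1523 0.1461] d_cm [ 3.63 -0.77 -6.2 ] w [ 0.002  0.009 -0.024] |d|,|w| 7.220755714449053 0.025104434739559905 clk 13.4833 F [-1.7 -0.1 -2.8] g 1.65 q6 0.36
[-0.21  0.29 -0.77  0.22  1.    0.36]
```

View pics/scene5.png

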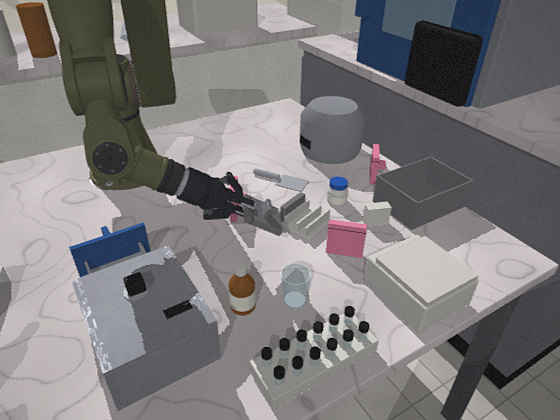

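The case is held bar up at (262,212), between the bottle and the rack, pointing at the open bench. I'll lower it.

Call:
carry_out --commands '[{"dx":0.9,"dy":-0.2,"dz":-1.55,"wx":0,"wy":0,"wz":-0.012},{"dx":0.9,"dy":-0.2,"dz":-1.55,"wx":0,"wy":0,"wz":-0.012},{"dx":0.9,"dy":-0.2,"dz":-1.55,"wx":0,"wy":0,"wz":0},{"dx":0.9,"dy":-0.2,"dz":-1.4,"wx":0,"wy":0,"wz":0},{"dx":0,"dy":0,"dz":0,"wx":0,"wy":0,"wz":0}]'

```text
clock: 13.95
eef_pos: [0.5726, 0.1484, 0.0765]
tcp_rot: [-0.006, 0.558, 1.155]
ft_force: [0.3, -0.1, -1.8]
gripper_width: 0.0166
```

Run:
```python
from srch import *
from tgt import *
from h import *
P,d,n=lay([.58,.17],1.15,.55,0.0);goal(P,d,n)
```

```text
pos [0.5726 0.1484 0.0765] d_cm [ 1.15  0.22 -1.92] w [ 0.008 -0.008 -0.004] |d|,|w| 2.24559261695624 0.012467614404464008 clk 13.95 F [ 0.3 -0.1 -1.8] g 1.66 q6 0.38
```

Small steps down now, watching for contact.

Call:
carry_out --commands '[{"dx":0.4,"dy":0,"dz":-0.65,"wx":0,"wy":0,"wz":0},{"dx":0.4,"dy":0,"dz":-0.65,"wx":0,"wy":0,"wz":0},{"dx":0.2,"dy":0,"dz":-0.4,"wx":0,"wy":0,"wz":0},{"dx":0,"dy":0,"dz":0,"wx":0,"wy":0,"wz":0}]'

```text
clock: 14.28
eef_pos: [0.5747, 0.1481, 0.0588]
tcp_rot: [-0.011, 0.561, 1.156]
ft_force: [0.1, 0.4, -1.8]
gripper_width: 0.0165
```

Call:
carry_out --commands '[{"dx":0.2,"dy":0,"dz":-0.35,"wx":0,"wy":0,"wz":0},{"dx":0.1,"dy":0,"dz":-0.2,"wx":0,"wy":0,"wz":0}]'

```text
clock: 14.45
eef_pos: [0.5762, 0.1483, 0.0559]
tcp_rot: [-0.014, 0.555, 1.155]
ft_force: [-3.9, -2.7, 8.9]
gripper_width: 0.0162
```

Run:
```python
from h import *
s=arm.sense();print(s['ft_force'],s['eef_pos'])
f=grab('scene');cv2.imwrite('pics/c6.png',cv2.resize(f['frame'][140:300,150:350],(800,600),interpolation=cv2.INTER_CUBIC)[...,::-1])
```

```text
[-3.9119357  -2.71978755  8.90816661] [0.57624892 0.14830868 0.05590099]
```

View pics/c6.png

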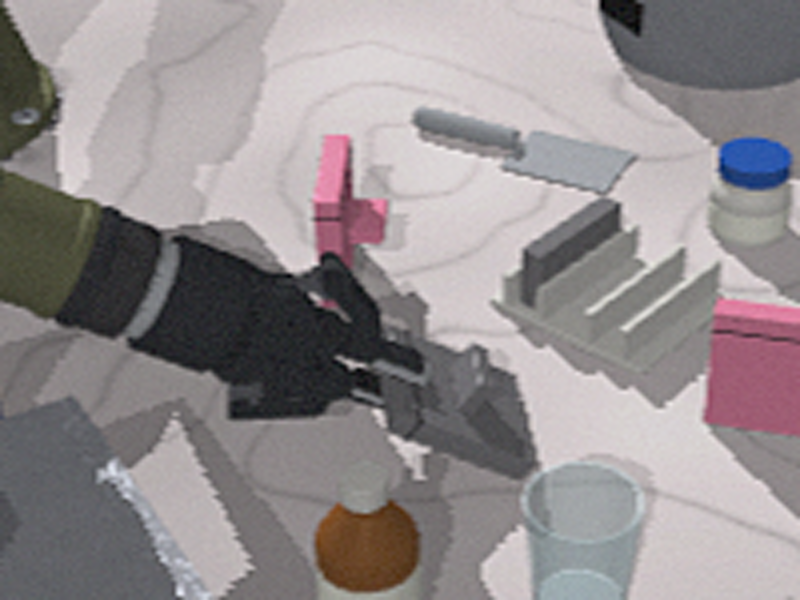

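The case's lower edge rests on the bench (9 N) at crop (535,470), bar up, clear of the bottle and beaker. I'll open part way so that it leans on the lower finger, lower it, then draw back.

Call:
carry_out --commands '[{"dx":0,"dy":0,"dz":0,"wx":0,"wy":0,"wz":0},{"dx":0,"dy":0,"dz":0,"wx":0,"wy":0,"wz":0},{"dx":0.15,"dy":0,"dz":-0.25,"wx":0,"wy":0,"wz":0},{"dx":0.15,"dy":0,"dz":-0.25,"wx":0,"wy":0,"wz":0},{"dx":0.15,"dy":0,"dz":-0.25,"wx":0,"wy":0,"wz":0},{"dx":0,"dy":0,"dz":0,"wx":0,"wy":0,"wz":0}]' --hand 3.4

```text
clock: 15.0
eef_pos: [0.5776, 0.1476, 0.0479]
tcp_rot: [-0.018, 0.554, 1.153]
ft_force: [0.3, 0.0, -0.2]
gripper_width: 0.0342
```

Run:
```python
from h import *
s=arm.sense();print(s['ft_force'],s['eef_pos'])
f=grab('scene');cv2.imwrite('pics/c7.png',cv2.resize(f['frame'][140:300,150:350],(800,600),interpolation=cv2.INTER_CUBIC)[...,::-1])
```

```text
[ 0.31886072  0.04583578 -0.18928104] [0.57755001 0.14755325 0.04790137]
```

View pics/c7.png

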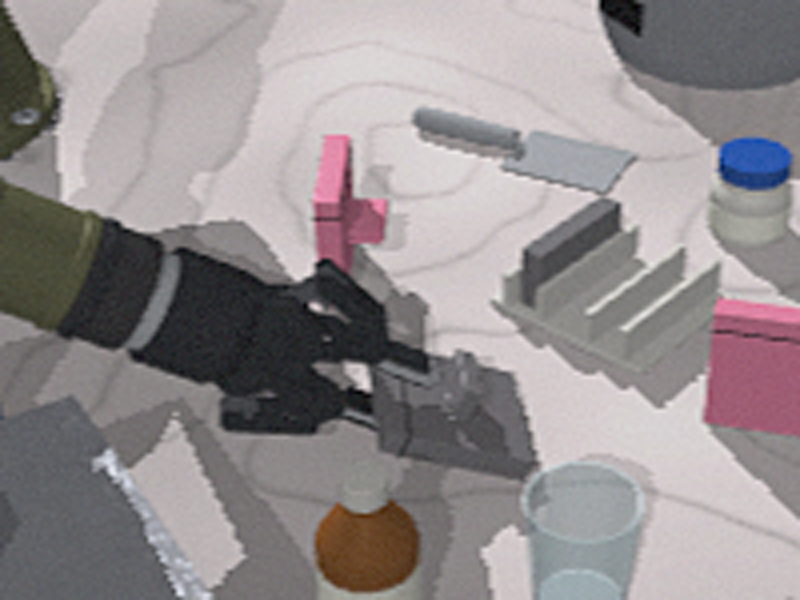

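The case now leans lower on the finger at crop (450,410). I'll draw back horizontally, then rise.

Call:
carry_out --commands '[{"dx":-1.0,"dy":0,"dz":-0.5,"wx":0,"wy":0,"wz":0},{"dx":-1.2,"dy":0,"dz":-0.4,"wx":0,"wy":0,"wz":0},{"dx":-1.2,"dy":0,"dz":0,"wx":0,"wy":0,"wz":0},{"dx":-1.5,"dy":0,"dz":0,"wx":0,"wy":0,"wz":0},{"dx":-2,"dy":0,"dz":0.5,"wx":0,"wy":0,"wz":0},{"dx":-2,"dy":0,"dz":2,"wx":0,"wy":0,"wz":0},{"dx":0,"dy":0,"dz":3,"wx":0,"wy":0,"wz":0},{"dx":0,"dy":0,"dz":3,"wx":0,"wy":0,"wz":0},{"dx":0,"dy":0,"dz":3,"wx":0,"wy":0,"wz":0}]'

```text
clock: 15.8
eef_pos: [0.5634, 0.128, 0.1834]
tcp_rot: [0.0, 0.555, 1.16]
ft_force: [0.8, 0.5, -0.6]
gripper_width: 0.034
```

Run:
```python
from h import *
s=arm.sense();print(s['ft_force'],s['eef_pos'],s['clock'])
f=grab('scene');cv2.imwrite('pics/c8.png',cv2.resize(f['frame'][140:300,150:350],(800,600),interpolation=cv2.INTER_CUBIC)[...,::-1])
W=pts(f).reshape(-1,3);c=f['frame'].reshape(-1,3).astype(int)
def box(x0,x1,y0,y1,z0,z1): return (W[:,0]>x0)&(W[:,0]<x1)&(W[:,1]>y0)&(W[:,1]<y1)&(W[:,2]>z0)&(W[:,2]<z1)
m=box(.5,.68,.1,.27,.012,.024)
print('slab',m.sum(),cv2.minAreaRect(W[m][:,:2].astype(np.float32)),np.median(W[m],0))
m=box(.5,.68,.1,.27,.030,.06)
print('bar',m.sum(),cv2.minAreaRect(W[m][:,:2].astype(np.float32)),np.percentile(W[m][:,2],[5,50,95]))
for r in arm.mark_of('case_center','scene')[:4]:print(r)
```

```text
[ 0.81193497  0.48288999 -0.58096491] [0.56336941 0.12802356 0.18344363] 15.8
slab 920 ((0.5865121483802795, 0.16929414868354797), (0.09596408903598785, 0.09654701501131058), 67.45099639892578) [0.59301326 0.16472885 0.01918898]
bar 80 ((0.5861051678657532, 0.16929757595062256), (0.012070112861692905, 0.047011930495500565), 68.75827026367188) [0.03170657 0.04407315 0.04724959]
{'at': [0.5825, 0.1692, 0.009], 'p': 0.93}
{'at': [0.3859, 0.1992, 0.054], 'p': 0.73}
{'at': [0.6815, 0.3619, 0.0488], 'p': 0.58}
{'at': [0.4391, 0.6694, 0.0456], 'p': 0.54}
```

View pics/c8.png

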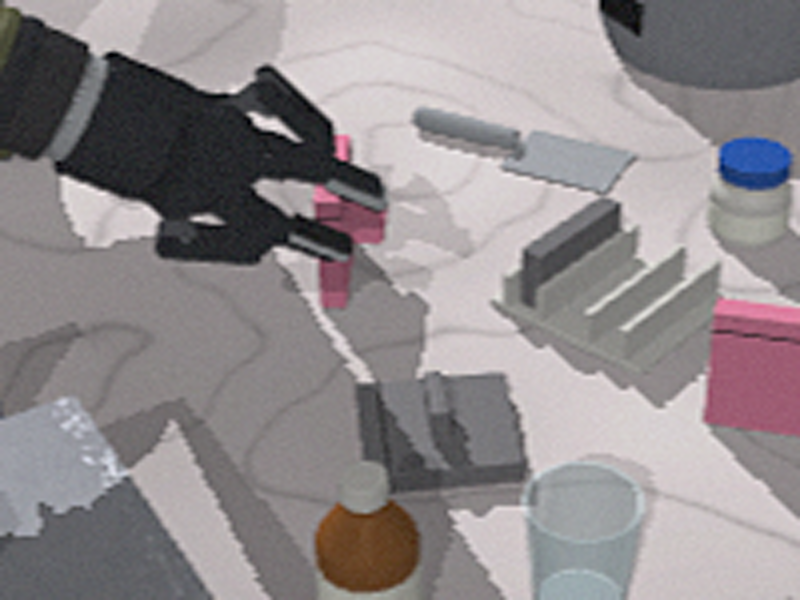

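The case lies flat with its bar up at crop (440,410), and all the other things are standing. Cloud fit: centre (0.585, 0.169), jaw yaw 1.18. Next I take it by the bar.

```bash
cat > go.py <<'E'
from kin import *
from h import *
def down(p,yaw):
    b=goal(p,[0,0,-1],[np.cos(yaw),np.sin(yaw),0]);s=arm.sense();w,G=b;R=R0(s);dp=np.array(p)-s['eef_pos']
    print('final-frame d',(G.T@dp*100).round(2),'mid-frame d',(Ro.from_rotvec(w/2).as_matrix().T@R.T@dp*100).round(2),s['qpos'].round(2))
E
python3 -c "
from go import *
down([.585,.169,.15],1.18)"
```

```text
pos [0.5658 0.129  0.1873] d_cm [ 5.73 -0.14 -0.85] w [-0.01   1.019  0.017] |d|,|w| 5.798913743901781 1.0193411029029729 clk 15.9 F [ 0.4 -0.1 -0.4] g 3.4 q6 0.29
final-frame d [ 3.73 -0.25  4.43] mid-frame d [ 5.42 -0.19  2.05] [-0.25  0.23 -0.71  0.38  1.    0.29]
```

Rotate upright, staying high.

Call:
carry_out --commands '[{"dx":0,"dy":0,"dz":0.4,"wx":0,"wy":0.113,"wz":0.002},{"dx":0,"dy":0,"dz":0.4,"wx":0,"wy":0.113,"wz":0.002},{"dx":0,"dy":0,"dz":0.4,"wx":0,"wy":0.113,"wz":0.002},{"dx":0,"dy":0,"dz":0.4,"wx":0,"wy":0.113,"wz":0.002},{"dx":0,"dy":0,"dz":0.4,"wx":0,"wy":0.113,"wz":0.002},{"dx":0,"dy":0,"dz":0.4,"wx":0,"wy":0.113,"wz":0.002},{"dx":0,"dy":0,"dz":0.4,"wx":0,"wy":0.113,"wz":0.002},{"dx":0,"dy":0,"dz":0.4,"wx":0,"wy":0.113,"wz":0.002},{"dx":0,"dy":0,"dz":0.4,"wx":0,"wy":0.113,"wz":0.002},{"dx":0,"dy":0,"dz":0,"wx":0,"wy":0,"wz":0}]' --hand 4.5

```text
clock: 16.73
eef_pos: [0.573, 0.1537, 0.2018]
tcp_rot: [2.968, 1.521, -2.144]
ft_force: [0.1, 0.1, -0.5]
gripper_width: 0.045
```

```bash
python3 -c "
from go import *
down([.585,.169,.10],1.18)"
```

```text
pos [0.573  0.1537 0.2018] d_cm [10.07 -0.6   2.37] w [-0.009 -0.049 -0.009] |d|,|w| 10.361665489332635 0.05056542170514344 clk 16.7333 F [ 0.1  0.1 -0.5] g 4.5 q6 0.68
final-frame d [10.18 -0.53  1.87] mid-frame d [10.13 -0.57  2.12] [ 0.28  0.35 -0.1   1.16 -0.03  0.68]
```

Call:
carry_out --commands '[{"dx":0,"dy":-0.3,"dz":1,"wx":-0.009,"wy":-0.049,"wz":-0.009},{"dx":3,"dy":-0.25,"dz":0.9,"wx":0,"wy":0,"wz":0},{"dx":3,"dy":0,"dz":0,"wx":0,"wy":0,"wz":0},{"dx":2,"dy":0,"dz":0,"wx":0,"wy":0,"wz":0},{"dx":0,"dy":0,"dz":0,"wx":0,"wy":0,"wz":0}]'

```text
clock: 17.15
eef_pos: [0.5857, 0.1724, 0.1144]
tcp_rot: [0.684, 1.564, 1.871]
ft_force: [-1.3, -0.3, -0.6]
gripper_width: 0.0451
```

```bash
python3 -c "
from go import *
down([.585,.169,.036],1.18)"
```

```text
pos [0.5857 0.1724 0.1144] d_cm [ 7.83 -0.09 -0.38] w [ 0.007  0.005 -0.004] |d|,|w| 7.844483956084485 0.009860831401855749 clk 17.15 F [-1.3 -0.3 -0.6] g 4.51 q6 0.67
final-frame d [ 7.84 -0.06 -0.34] mid-frame d [ 7.84 -0.08 -0.36] [ 0.28  0.41 -0.21  0.94  0.01  0.67]
```

Call:
carry_out --commands '[{"dx":2,"dy":-0.08,"dz":-0.36,"wx":0.007,"wy":0.005,"wz":0},{"dx":2,"dy":0,"dz":0,"wx":0,"wy":0,"wz":0},{"dx":2,"dy":0,"dz":0,"wx":0,"wy":0,"wz":0},{"dx":0.8,"dy":0,"dz":0,"wx":0,"wy":0,"wz":0},{"dx":0,"dy":0,"dz":0,"wx":0,"wy":0,"wz":0}]'

```text
clock: 17.57
eef_pos: [0.5832, 0.1664, 0.0443]
tcp_rot: [1.378, 1.562, 2.557]
ft_force: [-0.0, -0.4, 0.3]
gripper_width: 0.0451
```

```bash
python3 -c "
from go import *
down([.585,.169,.036],1.18)
f=grab('scene');cv2.imwrite('pics/c9.png',cv2.resize(f['frame'][140:300,150:350],(800,600),interpolation=cv2.INTER_CUBIC)[...,::-1])"
```

```text
pos [0.5832 0.1664 0.0443] d_cm [ 0.83 -0.07  0.31] w [-0.001  0.002 -0.008] |d|,|w| 0.8929195832547696 0.008676445131495934 clk 17.5667 F [-0.  -0.4  0.3] g 4.51 q6 0.67
final-frame d [ 0.83 -0.07  0.31] mid-frame d [ 0.83 -0.07  0.31] [ 0.27  0.48 -0.29  0.81  0.01  0.67]
```

View pics/c9.png

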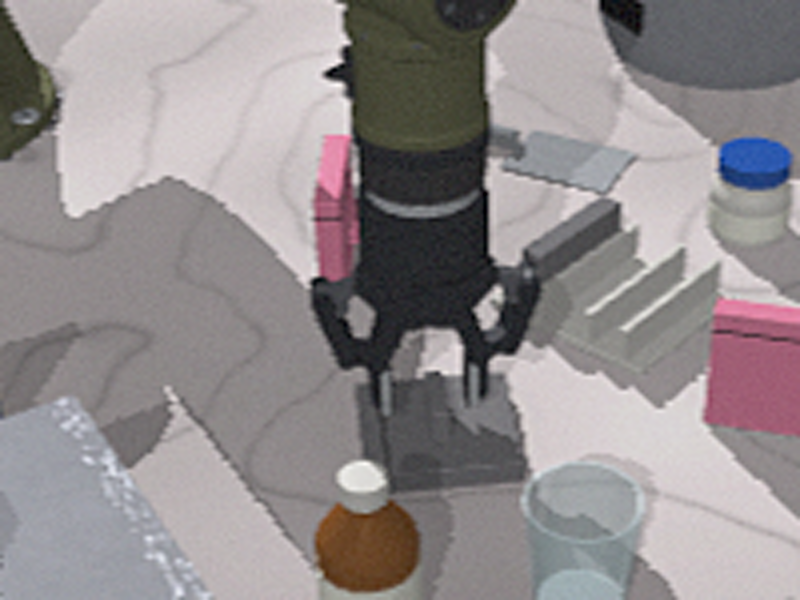

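The fingers straddle the bar at crop (430,390). Down a little more, then close.

Call:
carry_out --commands '[{"dx":0.6,"dy":-0.07,"dz":0.31,"wx":0,"wy":0,"wz":0},{"dx":0.1,"dy":0,"dz":0,"wx":0,"wy":0,"wz":0},{"dx":0,"dy":0,"dz":0,"wx":0,"wy":0,"wz":0}]'

```text
clock: 17.87
eef_pos: [0.5876, 0.1694, 0.041]
tcp_rot: [0.777, 1.564, 1.955]
ft_force: [0.5, -0.3, 0.7]
gripper_width: 0.0449
```

Call:
carry_out --commands '[{"dx":0,"dy":0,"dz":0,"wx":0,"wy":0,"wz":0},{"dx":0,"dy":0,"dz":0,"wx":0,"wy":0,"wz":0},{"dx":0,"dy":0,"dz":0,"wx":0,"wy":0,"wz":0},{"dx":0,"dy":0,"dz":0,"wx":0,"wy":0,"wz":0},{"dx":0,"dy":0,"dz":0,"wx":0,"wy":0,"wz":0}]' --hand 0 --squeeze 60

```text
clock: 18.28
eef_pos: [0.5894, 0.1703, 0.044]
tcp_rot: [0.2, 1.563, 1.378]
ft_force: [-1.2, 0.2, -2.0]
gripper_width: 0.0108
```

Call:
carry_out --commands '[{"dx":-1.5,"dy":0,"dz":0,"wx":0,"wy":0,"wz":0},{"dx":-2.5,"dy":0,"dz":0,"wx":0,"wy":0,"wz":0},{"dx":-3,"dy":0,"dz":0,"wx":0,"wy":0,"wz":0},{"dx":-3,"dy":0,"dz":0,"wx":0,"wy":0,"wz":0},{"dx":-3,"dy":0,"dz":0,"wx":0,"wy":0,"wz":0},{"dx":-2,"dy":0,"dz":0,"wx":0,"wy":0,"wz":0},{"dx":0,"dy":0,"dz":0,"wx":0,"wy":0,"wz":0}]' --squeeze 80

```text
clock: 18.87
eef_pos: [0.5852, 0.1681, 0.1959]
tcp_rot: [1.442, 1.561, 2.621]
ft_force: [0.9, 0.5, -1.6]
gripper_width: 0.0098
```

Run:
```python
from go import *
F={n:grab(n,n+'10.png') for n in('top','scene')}
for n in F:
  for t in('drawer_pull','drawer_in'):
    for r in arm.mark_of(t,n)[:2]:print(n,t,r)
W=np.vstack([pts(F[n]).reshape(-1,3) for n in F]);c=np.vstack([F[n]['frame'].reshape(-1,3) for n in F]).astype(int)
src=np.r_[np.zeros(420*560),np.ones(420*560)]
def box(x0,x1,y0,y1,z0,z1): return (W[:,0]>x0)&(W[:,0]<x1)&(W[:,1]>y0)&(W[:,1]<y1)&(W[:,2]>z0)&(W[:,2]<z1)
for s in(0,1):
  for nm,m in dict(front=box(.40,.60,-.3,0,.096,.108)&(c[:,2]>c[:,0]+40),floor=box(.42,.565,-.24,-.04,.026,.036),walls=box(.40,.57,-.25,-.03,.05,.066)).items():
    m=m&(src==s)
    if m.sum()>5: print(s,nm,m.sum(),cv2.minAreaRect(W[m][:,:2].astype(np.float32)),W[m].min(0).round(3),W[m].max(0).round(3))
down([.505,-.145,.2],1.6)
c=F['top']['frame'][130:270,350:480];cv2.imwrite('pics/c10.png',cv2.resize(c,(520,560))[...,::-1])
```

```text
top drawer_pull {'at': [0.4192, -0.1506, 0.0834], 'p': 0.96}
top drawer_in {'at': [0.5095, -0.1441, 0.0298], 'p': 0.65}
top drawer_in {'at': [0.5833, 0.1695, 0.1626], 'p': 0.18}
scene drawer_pull {'at': [0.4184, -0.1482, 0.0778], 'p': 0.56}
scene drawer_in {'at': [0.5078, -0.1466, 0.0279], 'p': 0.73}
0 front 204 ((0.4258328080177307, -0.1654558777809143), (0.049295078963041306, 0.12225019186735153), 0.13253556191921234) [ 0.401 -0.227  0.096] [ 0.45  -0.104  0.108]
0 floor 976 ((0.5025613307952881, -0.14129893481731415), (0.1307680904865265, 0.12304225564002991), 89.6870346069336) [ 0.441 -0.206  0.026] [ 0.564 -0.076  0.036]
0 walls 224 ((0.5047482848167419, -0.14234137535095215), (0.13104185461997986, 0.16649197041988373), 1.591680884361267) [ 0.439 -0.227  0.05 ] [ 0.57  -0.057  0.066]
1 front 505 ((0.4279773235321045, -0.14571484923362732), (0.05309297889471054, 0.1665869802236557), 1.789223313331604) [ 0.401 -0.229  0.096] [ 0.456 -0.062  0.107]
1 floor 316 ((0.45563116669654846, -0.14584150910377502), (0.0193440243601799, 0.16773535311222076), 1.3920053243637085) [ 0.445 -0.23   0.027] [ 0.466 -0.062  0.036]
1 walls 467 ((0.4716040790081024, -0.1456417441368103), (0.051005445420742035, 0.16749107837677002), 1.721333622932434) [ 0.444 -0.23   0.05 ] [ 0.498 -0.063  0.066]
pos [0.5817 0.1671 0.1892] d_cm [ -1.01  -4.81 -31.78] w [-0.421 -0.001 -0.018] |d|,|w| 32.161390686138716 0.4212848668458604 clk 19.1667 F [-0.7 -1.  -1.8] g 0.96 q6 0.67
final-frame d [ -1.08   8.58 -30.98] mid-frame d [ -1.01   1.93 -32.09] [ 0.28  0.36 -0.11  1.12  0.01  0.67]
```

View pics/c10.png

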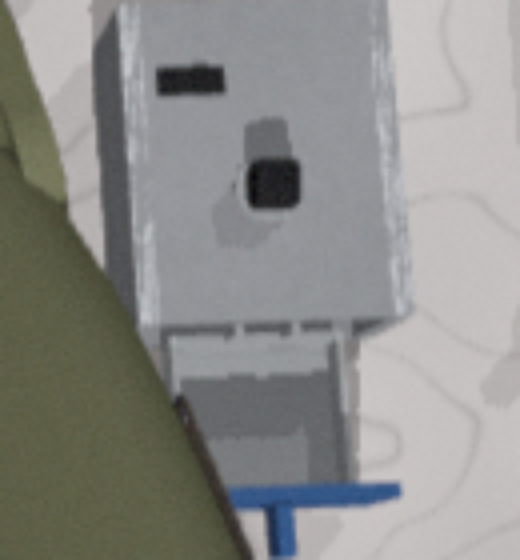

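View pics/scene10.png

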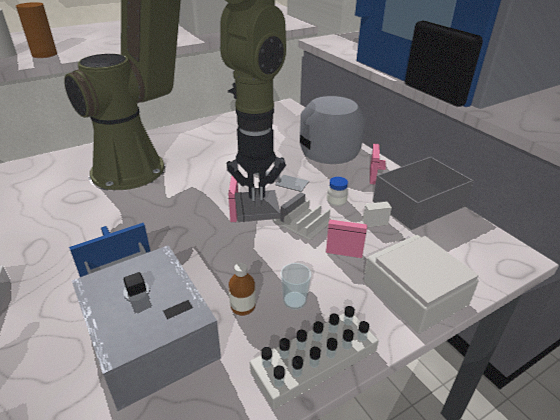

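Run:
```python
from go import *
s=arm.sense();print(s['eef_pos'],R0(s)[:,[0,2]].T.round(3))
f=grab('scene');W=pts(f);c=f['frame'].astype(int)
z=s['eef_pos'][2]
M=(W[...,0]>.5)&(W[...,0]<.68)&(W[...,1]>.08)&(W[...,1]<.26)&(W[...,2]>z-.06)&(W[...,2]<z-.022)
m=W[M];print(M.sum(),cv2.minAreaRect(m[:,:2].astype(np.float32)),np.percentile(m[:,2],[1,10,50,90,99]).round(3))
# top face plane fit
t=m[m[:,2]>z-.034];A=np.c_[t[:,:2],np.ones(len(t))];print('plane',np.linalg.lstsq(A,t[:,2],rcond=None)[0].round(3),len(t))
```

```text
[0.58170907 0.16714559 0.18921336] [[-0.018  0.002 -1.   ]
 [ 0.382  0.924 -0.005]]
1034 ((0.5795217156410217, 0.16666476428508759), (0.09572070837020874, 0.09820349514484406), 67.66413879394531) [0.148 0.154 0.165 0.166 0.167]
plane [-0.041  0.012  0.187] 922
```

Call:
carry_out --commands '[{"dx":0,"dy":-0.6,"dz":-3.9,"wx":0,"wy":0,"wz":-0.018},{"dx":0,"dy":-0.6,"dz":-3.9,"wx":0,"wy":0,"wz":0},{"dx":0,"dy":-0.6,"dz":-3.9,"wx":0,"wy":0,"wz":0},{"dx":0,"dy":-0.6,"dz":-3.9,"wx":0,"wy":0,"wz":0},{"dx":0,"dy":-0.6,"dz":-3.9,"wx":0,"wy":0,"wz":0},{"dx":0,"dy":-0.6,"dz":-3.9,"wx":0,"wy":0,"wz":0},{"dx":0,"dy":-0.6,"dz":-3.9,"wx":0,"wy":0,"wz":0},{"dx":0,"dy":-0.6,"dz":-2.5,"wx":0,"wy":0,"wz":0}]'

```text
clock: 19.88
eef_pos: [0.5073, -0.1312, 0.1804]
tcp_rot: [2.151, 1.557, -2.939]
ft_force: [0.6, -0.6, -1.2]
gripper_width: 0.0098
```

Call:
carry_out --commands '[{"dx":0,"dy":0,"dz":0,"wx":-0.105,"wy":0,"wz":0},{"dx":0,"dy":0,"dz":0,"wx":-0.105,"wy":0,"wz":0},{"dx":0,"dy":0,"dz":0,"wx":-0.105,"wy":0,"wz":0},{"dx":0,"dy":0,"dz":0,"wx":-0.105,"wy":0,"wz":0},{"dx":0,"dy":0,"dz":0,"wx":0,"wy":0,"wz":0}]'

```text
clock: 20.3
eef_pos: [0.5018, -0.1387, 0.1752]
tcp_rot: [1.637, 1.549, -3.026]
ft_force: [0.1, 0.3, -1.3]
gripper_width: 0.0093
```

```bash
python3 -c "
from go import *
down([.512,-.145,.15],1.60)"
```

```text
pos [ 0.5018 -0.1387  0.1752] d_cm [ 2.49 -1.04 -0.67] w [ 0.019 -0.002 -0.022] |d|,|w| 2.785438089791598 0.029427789680214228 clk 20.3 F [ 0.1  0.3 -1.3] g 0.93 q6 -0.31
final-frame d [ 2.52 -1.   -0.65] mid-frame d [ 2.5  -1.02 -0.66] [-0.26  0.22 -0.33  1.04 -0.01 -0.31]
```

Call:
carry_out --commands '[{"dx":0,"dy":-0.5,"dz":-0.33,"wx":0.019,"wy":-0.002,"wz":-0.022},{"dx":0.5,"dy":-0.5,"dz":-0.33,"wx":0,"wy":0,"wz":0},{"dx":0,"dy":0,"dz":0,"wx":0,"wy":0,"wz":0},{"dx":0,"dy":0,"dz":0,"wx":0,"wy":0,"wz":0}]'

```text
clock: 20.63
eef_pos: [0.5121, -0.1451, 0.1675]
tcp_rot: [0.416, 1.569, 2.006]
ft_force: [-0.4, 0.1, -0.8]
gripper_width: 0.0096
```

Run:
```python
from go import *
down([.512,-.145,.13],1.60)
f=grab('scene','s11.png');W=pts(f);z=arm.sense()['eef_pos'][2]
M=(W[...,0]>.42)&(W[...,0]<.6)&(W[...,1]>-.23)&(W[...,1]<-.05)&(W[...,2]>z-.05)&(W[...,2]<z-.022)
m=W[M];print(z,M.sum(),cv2.minAreaRect(m[:,:2].astype(np.float32)),np.percentile(m[:,2],[1,10,50,90,99]).round(3))
t=m[m[:,2]>z-.034];A=np.c_[t[:,:2],np.ones(len(t))];print('plane',np.linalg.lstsq(A,t[:,2],rcond=None)[0].round(3),len(t))
cv2.imwrite('pics/c11.png',cv2.resize(f['frame'][180:320,40:240],(800,560),interpolation=cv2.INTER_CUBIC)[...,::-1])
```

```text
pos [ 0.5121 -0.1451  0.1675] d_cm [3.75 0.   0.01] w [-0.01   0.001 -0.001] |d|,|w| 3.745108046226786 0.010174066828131796 clk 20.6333 F [-0.4  0.1 -0.8] g 0.96 q6 -0.3
final-frame d [3.75 0.01 0.01] mid-frame d [3.75 0.01 0.01] [-0.28  0.23 -0.34  1.    0.   -0.3 ]
0.167345332839313 2236 ((0.5308363437652588, -0.13991305232048035), (0.17981907725334167, 0.13828156888484955), 89.99522399902344) [0.119 0.121 0.136 0.144 0.145]
plane [-0.031 -0.002  0.158] 1164
```

View pics/c11.png

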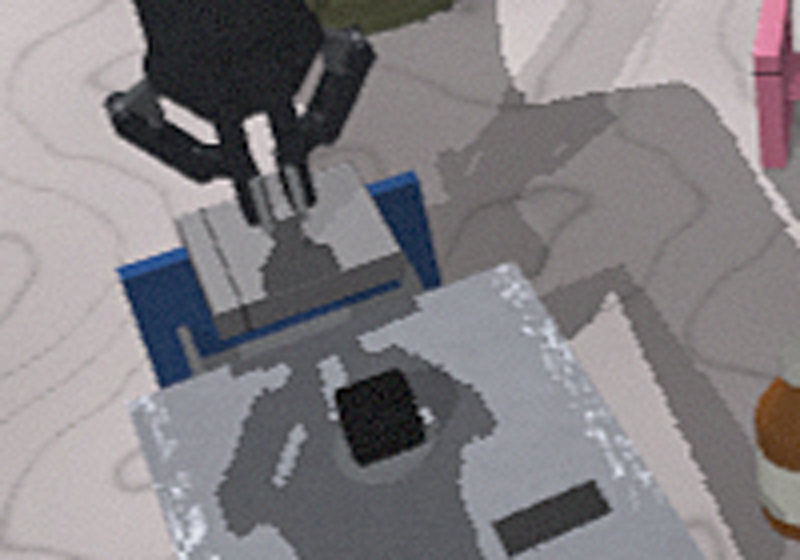

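The case hangs level over the open drawer (crop 290,250). Before going in I'll check its outline alone.

Run:
```python
from go import *
f=grab('scene');W=pts(f);z=arm.sense()['eef_pos'][2]
for a in(.036,.032):
  M=((W[...,0]>.42)&(W[...,0]<.6)&(W[...,1]>-.23)&(W[...,1]<-.05)&(W[...,2]>z-a)&(W[...,2]<z-.018)).astype(np.uint8)
  n,l,st,_=cv2.connectedComponentsWithStats(M);k=1+np.argmax(st[1:,4]);m=W[l==k]
  print(len(m),cv2.minAreaRect(m[:,:2].astype(np.float32)),m.min(0).round(3),m.max(0).round(3))
```

```text
1235 ((0.5116139650344849, -0.14553692936897278), (0.09531471878290176, 0.09619085490703583), 1.411171555519104) [ 0.463 -0.194  0.132] [ 0.56  -0.097  0.149]
1161 ((0.5116139650344849, -0.14553692936897278), (0.09531471878290176, 0.09619085490703583), 1.411171555519104) [ 0.463 -0.194  0.136] [ 0.56  -0.097  0.149]
```

Call:
carry_out --commands '[{"dx":1,"dy":0,"dz":0,"wx":0,"wy":0,"wz":0},{"dx":1,"dy":0,"dz":0,"wx":0,"wy":0,"wz":0},{"dx":1,"dy":0,"dz":0,"wx":0,"wy":0,"wz":0},{"dx":0.7,"dy":0,"dz":0,"wx":0,"wy":0,"wz":0},{"dx":0,"dy":0,"dz":0,"wx":0,"wy":0,"wz":0}]'

```text
clock: 21.15
eef_pos: [0.5118, -0.1444, 0.1266]
tcp_rot: [0.458, 1.569, 2.048]
ft_force: [-1.3, -0.3, -1.8]
gripper_width: 0.0096
```

```bash
python3 -c "
from go import *
down([.512,-.145,.074],1.60)"
```

```text
pos [ 0.5118 -0.1444  0.1266] d_cm [ 5.26 -0.02 -0.07] w [-0.01   0.002 -0.001] |d|,|w| 5.262220037738683 0.009735566264219528 clk 21.15 F [-1.3 -0.3 -1.8] g 0.96 q6 -0.3
final-frame d [ 5.26 -0.01 -0.06] mid-frame d [ 5.26 -0.02 -0.07] [-0.28  0.27 -0.39  0.91  0.   -0.3 ]
```

Call:
carry_out --commands '[{"dx":1,"dy":0,"dz":-0.05,"wx":0,"wy":0,"wz":0},{"dx":1,"dy":0,"dz":0,"wx":0,"wy":0,"wz":0},{"dx":1,"dy":0,"dz":0,"wx":0,"wy":0,"wz":0},{"dx":0,"dy":0,"dz":0,"wx":0,"wy":0,"wz":0}]'

```text
clock: 21.48
eef_pos: [0.5112, -0.1446, 0.0927]
tcp_rot: [0.802, 1.568, 2.392]
ft_force: [-0.4, 0.9, -2.0]
gripper_width: 0.0096
```

```bash
python3 -c "
from go import *
down([.512,-.145,.074],1.60)
f=grab('scene');cv2.imwrite('pics/c12.png',cv2.resize(f['frame'][180:320,40:240],(800,560),interpolation=cv2.INTER_CUBIC)[...,::-1])"
```

```text
pos [ 0.5112 -0.1446  0.0927] d_cm [ 1.87 -0.08 -0.04] w [-0.01   0.002 -0.002] |d|,|w| 1.8758457408908908 0.009951448958429431 clk 21.4833 F [-0.4  0.9 -2. ] g 0.96 q6 -0.3
final-frame d [ 1.87 -0.08 -0.04] mid-frame d [ 1.87 -0.08 -0.04] [-0.28  0.3  -0.43  0.84  0.   -0.3 ]
```

View pics/c12.png

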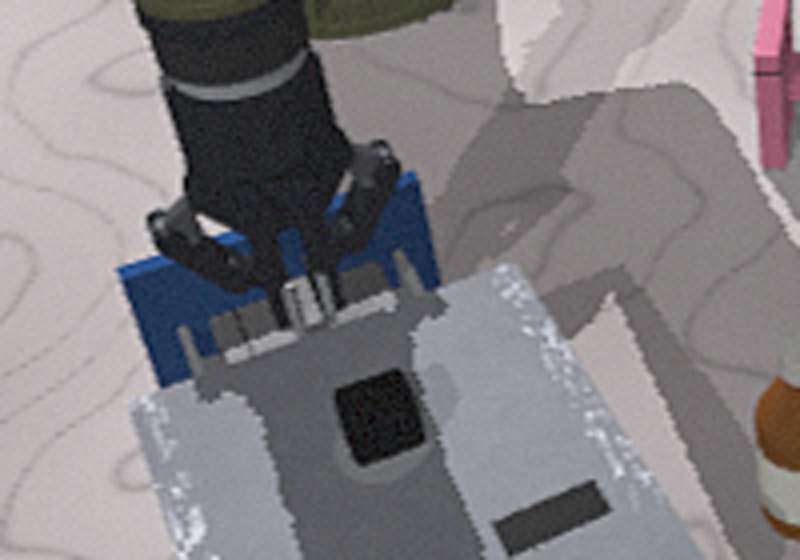

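The case is between the side walls at crop (300,320), with no contact yet. Slow last part.

Call:
carry_out --commands '[{"dx":0.5,"dy":-0.08,"dz":0,"wx":0,"wy":0,"wz":0},{"dx":0.5,"dy":0,"dz":0,"wx":0,"wy":0,"wz":0},{"dx":0.4,"dy":0,"dz":0,"wx":0,"wy":0,"wz":0},{"dx":0.2,"dy":0,"dz":0,"wx":0,"wy":0,"wz":0}]'

```text
clock: 21.87
eef_pos: [0.5136, -0.145, 0.0772]
tcp_rot: [-0.564, 1.57, 1.026]
ft_force: [0.9, 0.1, -2.7]
gripper_width: 0.0092
```

Call:
carry_out --commands '[{"dx":0.3,"dy":0,"dz":0,"wx":0,"wy":0,"wz":0},{"dx":0.25,"dy":0,"dz":0,"wx":0,"wy":0,"wz":0}]'

```text
clock: 22.03
eef_pos: [0.5155, -0.1451, 0.0733]
tcp_rot: [-1.344, 1.566, 0.246]
ft_force: [-2.8, 3.5, 30.1]
gripper_width: 0.0096
```

Contact with the floor. I'll ease off, release and rise.

Call:
carry_out --commands '[{"dx":-0.2,"dy":0,"dz":0,"wx":0,"wy":0,"wz":0}]'

```text
clock: 22.12
eef_pos: [0.5163, -0.1452, 0.0758]
tcp_rot: [-1.417, 1.565, 0.174]
ft_force: [0.3, 0.4, -1.5]
gripper_width: 0.0098
```

Call:
carry_out --commands '[{"dx":0,"dy":0,"dz":0,"wx":0,"wy":0,"wz":0},{"dx":0,"dy":0,"dz":0,"wx":0,"wy":0,"wz":0},{"dx":0,"dy":0,"dz":0,"wx":0,"wy":0,"wz":0},{"dx":0,"dy":0,"dz":0,"wx":0,"wy":0,"wz":0},{"dx":-2,"dy":0,"dz":0,"wx":0,"wy":0,"wz":0},{"dx":-3,"dy":0,"dz":0,"wx":0,"wy":0,"wz":0},{"dx":-4,"dy":0,"dz":0,"wx":0,"wy":0,"wz":0},{"dx":-4,"dy":0,"dz":0,"wx":0,"wy":0,"wz":0},{"dx":-4,"dy":0,"dz":0,"wx":0,"wy":0,"wz":0},{"dx":0,"dy":0,"dz":0,"wx":0,"wy":0,"wz":0}]' --hand 3

```text
clock: 22.95
eef_pos: [0.5118, -0.1446, 0.2492]
tcp_rot: [0.692, 1.567, 2.282]
ft_force: [1.6, -0.5, 0.4]
gripper_width: 0.0299
```

Run:
```python
from go import *
s=arm.sense();print(s['ft_force'],s['eef_pos'],s['clock'])
f=grab('scene','s13.png');cv2.imwrite('pics/c13.png',cv2.resize(f['frame'][180:320,40:240],(800,560),interpolation=cv2.INTER_CUBIC)[...,::-1])
for r in arm.mark_of('case_center','scene')[:4]:print(r)
W=pts(f)
M=((W[...,0]>.455)&(W[...,0]<.568)&(W[...,1]>-.20)&(W[...,1]<-.09)&(W[...,2]>.035)&(W[...,2]<.09))
m=W[M];print(len(m),np.percentile(m[:,2],[2,20,50,80,98]).round(3))
for r in arm.mark_of('drawer_pull','scene')[:1]:print(r)
```

```text
[ 1.58659108 -0.53221442  0.38975763] [ 0.5117763  -0.14462965  0.24921431] 22.95
{'at': [0.4399, 0.6707, 0.0445], 'p': 0.82}
{'at': [0.6827, 0.3602, 0.0508], 'p': 0.8}
{'at': [0.387, 0.1992, 0.0532], 'p': 0.75}
{'at': [0.511, -0.1457, 0.0363], 'p': 0.44}
260 [0.04  0.048 0.05  0.073 0.084]
{'at': [0.4201, -0.1461, 0.0812], 'p': 0.71}
```

View pics/s13.png

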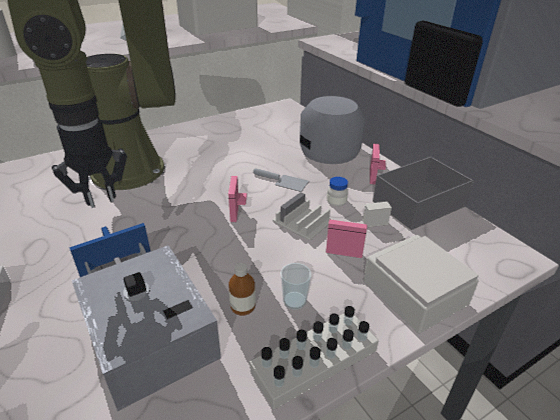

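The case rests in the drawer (case top z ≈ 0.049, net centre (0.511, −0.146)). I'll move the arm aside for a check with the top camera.

Call:
carry_out --commands '[{"dx":-0.5,"dy":0,"dz":3.5,"wx":0,"wy":0,"wz":0},{"dx":-0.5,"dy":0,"dz":3.5,"wx":0,"wy":0,"wz":0},{"dx":0,"dy":0,"dz":3.5,"wx":0,"wy":0,"wz":0},{"dx":0,"dy":0,"dz":3.5,"wx":0,"wy":0,"wz":0},{"dx":0,"dy":0,"dz":3.5,"wx":0,"wy":0,"wz":0},{"dx":0,"dy":0,"dz":3.5,"wx":0,"wy":0,"wz":0},{"dx":0,"dy":0,"dz":3,"wx":0,"wy":0,"wz":0},{"dx":0,"dy":0,"dz":0,"wx":0,"wy":0,"wz":0},{"dx":0,"dy":0,"dz":0,"wx":0,"wy":0,"wz":0}]'

```text
clock: 23.85
eef_pos: [0.4948, 0.1041, 0.2352]
tcp_rot: [1.467, 1.531, 3.051]
ft_force: [1.0, 0.9, -0.4]
gripper_width: 0.03
```

Run:
```python
from go import *
f=grab('top','top14.png');W=pts(f)
c=f['frame'][130:270,350:480];cv2.imwrite('pics/c14.png',cv2.resize(c,(520,560),interpolation=cv2.INTER_CUBIC)[...,::-1])
for r in arm.mark_of('case_center','top')[:4]:print(r)
M=((W[...,0]>.458)&(W[...,0]<.566)&(W[...,1]>-.20)&(W[...,1]<-.09)&(W[...,2]>.042)&(W[...,2]<.055))
m=W[M];print(len(m),cv2.minAreaRect(m[:,:2].astype(np.float32)),np.median(m,0));A=np.c_[m[:,:2],np.ones(len(m))];print('tilt',np.linalg.lstsq(A,m[:,2],rcond=None)[0].round(3))
for t in('reagent','beaker','drawer_pull'): print(t,arm.mark_of(t,'top')[:1])
```

```text
{'at': [0.5151, -0.1476, 0.0375], 'p': 0.78}
{'at': [0.4384, 0.6737, 0.049], 'p': 0.67}
{'at': [0.6855, 0.3616, 0.049], 'p': 0.64}
{'at': [0.3889, 0.1999, 0.0485], 'p': 0.57}
509 ((0.5175180435180664, -0.15982885658740997), (0.07837032526731491, 0.0963514968752861), 89.02493286132812) [ 0.52118957 -0.16462297  0.04753672]
tilt [-0.005  0.016  0.053]
reagent [{'at': [0.7053, 0.0601, 0.0026], 'p': 0.38}]
beaker [{'at': [0.7448, 0.1683, 0.0011], 'p': 0.61}]
drawer_pull [{'at': [0.417, -0.1512, 0.0822], 'p': 0.88}]
```

View pics/c14.png

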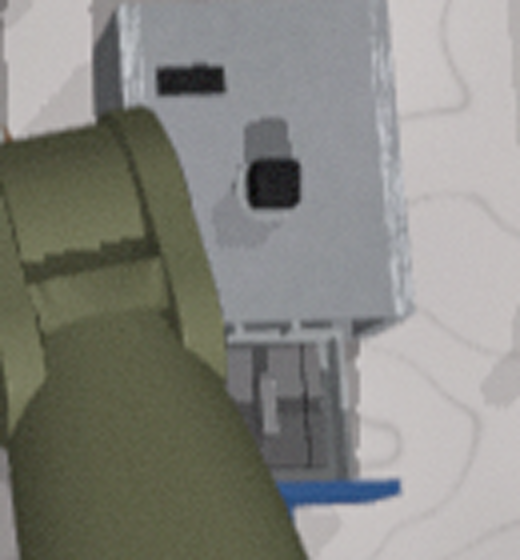

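The case lies flat in the drawer, bar up at (268,400) and inside the walls. Tilt is below 0.02, its top is at about 48 mm as expected, the drawer is open, and the bottle, beaker and blank haven't moved. I'll hand in.

```bash
python3 -c "
from h import *
print(arm.hand_in()); print(arm.sense()['clock'])"
```

```text
the job is handed in; nothing more can be done
None
the job is handed in; nothing more can be done
```

The specimen case is lying flat on the drawer floor, bar up, and the job is handed in at about 24 s of the 72 s.

- **Drawer:** it was not locked. It slid at about 3 N on the first pull, so I left the catch knob alone and opened it to the stop. The pull's position in the last picture matches a full 0.12 m opening.
- **Laying the case down:** I took the grey case from the far rack slot by its top edge. My first tilt, straight ahead, hit a joint range limit in the air, so I came in from the side instead. I lowered it with its foot edge on the bench and let it down over the lower finger. It came to rest flat, bar up, at about (0.585, 0.169).
- **Loading:** I then took it by the bar and set it in the drawer. The touch-down briefly read 30 N at the wrist. I eased off before letting go.
- **Last checks:**
  - The case's top is at about 48 mm, tilt below 0.02 rad.
  - Its centre is near (0.511 to 0.515, −0.146), inside the walls.
  - The gripper is clear of everything.
  - The bottle and beaker are within about 5 mm of where they started, which is about the networks' accuracy, and they stand in the last full picture. The blank is still in the rack in that picture.
- **Limits of the checks:** the arm hid part of the drawer in the final top view, so the outline fit there covered only part of the case. The networks' readings differed by about 4 mm in x.

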